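Load the sample pan into the moisture analyser with its pan handler

TASK

Load the moisture analyser: using the steel pan handler, carry the aluminium pan with the orange specimen in it, level and without touching the pan with the gripper, under the open hood, and set it down softly into the pan support. Draw the handler out, stand it back on its feet on the bench, and close the hood fully. Leave the bottle, the jar and the roll of tape where they are.

Things in the scene. Friction and masses are not known exactly. Their poses are not given: they have to be found in the camera images.
- analyser: White bench moisture analyser, 290 x 190 mm, fixed. Origin: underside centre on the bench; x points to its back, z up. Front at x = -140 mm: control panel sloping up from 26 mm above the bench to the flat deck, which is 45 mm above it from x = -78 mm on; hinge housing at the back (x over 110 mm) 128 mm high.
- pan_support (a point): Top centre of the pan support (66 mm above the bench, 21 mm above the deck), a steel cross on a stem; the pan's underside rests here. Axes as the analyser's. Four arms at 45 degrees to them, 43 mm long, with upturned ends 4 mm high whose inner faces are 40 mm from the centre (pan foot: 34 mm). The handler's fork passes down round the cross; enter and leave from the front (-x).
- hood (a joint): Heater hood angle (rad): 0 closed, positive open, stop at 0.90. Stiff hinge, stays where left; 2 to 6 N down on the tab closes it. Shell 172 mm wide, reaching 197 mm forward of the hinge, walls from 78 mm below to 37 mm above the hinge line (when closed). Open, its front edge overhangs the pan support, so an upright hand on the handle would meet it; leaning back along the handle it is clear.
- hood_hinge (a point): Middle of the hood's level hinge line (along the analyser's y): 100 mm behind the pan support, 125 mm above the bench. Axes as the analyser's.
- hood_tab (a point): Middle of the upper face of the grey tab at the front of the hood (70 mm wide, sticks out 25 mm, 9 mm thick): 210 mm forward of the hinge line and 8.5 mm above it when closed; it swings about the hinge line with the hood. Press here to close the hood.
- handler: Steel pan handler, loose, about 200 g: a flat U-shaped fork 115 mm wide, plate 4 mm thick, its top 16 mm above the soles of four rubber feet. Origin: middle of the U, level with the soles; x to the open end, z up. Tines end at x = +48 mm, heel from -45 to -76 mm, gap between the tines 89 mm. A blue handle rises from the heel, leaning back (to -x) 30 degrees from vertical.
- handler_grip (a point): Where to grip the handler's blue handle, on its axis: x = -99 mm, y = 0, z = 69.7 mm in the handler's frame; axes as the handler's. The handle is 16 mm thick along y (grip across this), 22 mm deep, 90 mm long; its top end is 42 mm farther up along its axis, the plate 62 mm down. Grip with the fingers along the handle (30 degrees lean), firmly (60 N or more).
- pan: Round aluminium sample pan, loose, 35 g, 14 mm high. Origin: centre of its underside; z up. Foot radius 34 mm, wall widening to 41 mm, flat flange of radius 52 mm whose underside is 12 mm above the foot. At the start it hangs in the handler's fork by its flange, underside 4 mm above the bench, with some 3 mm play sideways; it can slide out at the open end.
- specimen: Orange plastic disc, 42 mm across, 8 mm thick, loose in the pan (inner floor 2 mm above the pan's underside). Origin: centre of its underside; z up.
- bottle: White reagent bottle with blue cap, 68 mm across, 156 mm high; bystander. Origin: underside centre.
- jar: Specimen jar with blue screw lid, 52 mm across, 69 mm high; bystander. Origin: underside centre.
- label_tape: Roll of lime-green label tape lying flat, 58 mm across, 18 mm high; bystander. Origin: underside centre.
There are look-alikes about, which are no part of the job. Of the things that look like the specimen, the smaller one is meant.

How it is judged:
By the outcome, as a careful person would: the job done as asked, in the order asked, and still so for the second after the job is handed in, with the robot touching nothing.
It also fails if it takes over 72 s, if anything falls off the work surface, if the arm or the gripper's body presses on something with over 40 N, if the wrist force passes 120 N, or if a joint passes its speed limit or range.

ROBOT

A 6-joint arm with a two-finger parallel gripper is mounted at the origin on a cart in front of the work surface, level with it; the furniture and walls round the work are solid. World frame = base frame: x ahead of the robot, y to its left, z up, the work surface at z = 0. Lengths are in mm, angles in rad, forces in N, time in s.
With the tool pointing down it reaches from about 400 to 925 mm from the base axis. Payload 12.5 kg.
Tool frame: the origin (TCP) lies between the finger pads; the fingertips stand 11 mm ahead of it and the grasp point (between the pads) lies 8 mm behind it (env.tip_extent is the distance from the TCP to the fingertips, in mm); x points along the fingers, z is the direction in which the jaws open and shut, and the axes are right-handed (so a half turn about x gives the same grasp; the last joint's range is limited). The gripper opens to 95 mm and grips with 3 to 60 N. Pads are 20 mm wide; open, the fingers measure 119 mm over their backs; the gripper's body (75 mm by 180 mm) begins 59 mm behind the grasp point.
Start: joints at [-1.439, 0.491, 1.559, -0, 1.092, -0.106], TCP at [147.25, -607.423, 225.661] pointing down, gripper open.
Joint ranges: [-3.1, 3.1], [-0.84, 2.19], [0.05, 2.79], [-1.13, 4.28], [0.06, 2.93], [-2.69, 2.69]. Speed limits (rad/s): [2.22, 2.22, 2.79, 3.14, 3.14, 3.14].

INTERFACE

Orientations are given as [roll, pitch, yaw] about the fixed x, y, z axes, in that order (R = Rz(yaw) Ry(pitch) Rx(roll)).
In Python, from cell import status, imaging, env gives the robot as it stands. The module is installed in compiled form; this text tells all that it offers.
- The arm moves only by the tool apply_moves, never from a script. Its argument "increments" is a list of rows, each a list of 5 numbers: the closure, from 0 (fully open) to 1 (shut), then the shift along the tool's x, y, z in mm, then the turn about the tool's x in degrees. A call has 1 to 10 rows; each row shifts and turns the commanded pose from where the row before left it, along the tool's axes as they then stand; what a row does not reach is not made up. A row lasts 1/10 s, in which the tool goes at most 50 mm and 8.59 degrees, less where a joint would pass 70% of its speed; a pose out of reach is approached as far as the arm can. A call with a gripper value outside its range is refused whole. The fingers move at their own pace and stop on an object; the grip force is fixed at half the most. Time passes only in rows, so rows that do not move let the fingers close. It gives the time, the measured TCP pose, the force and the opening at its end, in the units of the state.
- status.state(): the state, without advancing time (a new reading comes with each control period).
- imaging.read_camera(name): name is "scene" or "top" or "wrist"; returns a dict with "pixels" (400x640x3 uint8, red, green, blue), "fovy" (degrees; the focal length in pixels is half the picture's height over the tangent of half this angle, whatever the lens; pixels are square), "cx", "cy" (the principal point, pixels), "distortion" ([k1, k2, p1, p2, k3] as OpenCV has them; the pictures are not rectified), "R" (3x3) and "t" (3): a world point X has camera coordinates R X + t. Camera axes: x right, y down, z forward; pixel columns grow to the right and rows downward; lengths in mm; the calibration is good to about 2 mm. A picture is of the moment at which its call begins. There is no depth.
- env.job_done(): hands the job in, once; it reports no verdict.
The state is a dict: "t": time; "joints": joint angles; "qvel": joint speeds; "tau": joint torques, N m; "eef_pos": TCP position; "tcp_rot": TCP orientation; "ft_force": force on the tool from outside, world axes, zero at the start; "moment": the same for the moment, N m; "opening": opening from 0.0 (shut) to 1.0 (fully open).
Only numpy, scipy, OpenCV 4.12 (cv2) and the standard library are available. Lean on these libraries where they do the work, as an engineer would, in place of code of your own. Each camera call takes 0.05 s, during which the arm holds its last target. There are 200 camera calls.

## Working session

There is one attempt and no reset: what is moved stays moved. The work goes in short steps, Python scripts to look and compute and a tool call to move; the robot and the scene stay as the last step left them, time stands still between calls to the robot, and variables do not carry over. Pictures are saved under pics/ and viewed, about 8 in all and at most 12, crops included, and the job is handed in when it is done.

Besides the shell and the picture viewer there is one more tool, called after ">>>" as name([rows], argument=value, ...), one row to a line, values as JSON. apply_moves: Moves the arm, as the interface text tells. Its arguments: {"type":"object","properties":{"increments":{"type":"array"}},"required":["increments"]}

```bash
mkdir -p pics
cat > h.py <<'E'
import numpy as np,cv2
from cell import status,imaging,env
from scipy.spatial.transform import Rotation as Ro
def snap(n,f):
    c=imaging.read_camera(n); np.savez('pics/'+f+'.npz',**c); cv2.imwrite('pics/'+f+'.png',c['pixels'][:,:,::-1]); return c
def load(f): return dict(np.load('pics/'+f+'.npz'))
def K(c):
    f=200/np.tan(np.radians(float(c['fovy']))/2); return np.array([[f,0,float(c['cx'])],[0,f,float(c['cy'])],[0,0,1]])
def proj(c,X):
    return cv2.projectPoints(np.array(X,float).reshape(-1,3),cv2.Rodrigues(c['R'])[0],c['t'].astype(float),K(c),c['distortion'].astype(float))[0].reshape(-1,2)
def ray(c,uv):
    n=cv2.undistortPoints(np.array(uv,float).reshape(-1,1,2),K(c),c['distortion'].astype(float)).reshape(-1,2)
    d=np.c_[n,np.ones(len(n))]@c['R']; o=-c['R'].T@c['t']; return o,d
def onz(c,uv,z):
    o,d=ray(c,uv); return o+d*((np.broadcast_to(z,len(d))-o[2])/d[:,2])[:,None]
E
python3 - <<'E'
from h import *
for n in('scene','top','wrist'):
    c=snap(n,n+'0'); print(n,c['fovy'],-c['R'].T@c['t'],c['distortion'])
s=status.state();print(s)
a=np.vstack([cv2.imread('pics/scene0.png'),cv2.imread('pics/top0.png')])
E
```

```text
scene 43.11890273997456 [ 957.79245433  542.58212621 1368.79243362] [-0.04984494  0.          0.          0.          0.        ]
top 48.56999521154882 [ 138.35360416   58.24243801 1369.99596041] [-0.0427901  0.         0.         0.         0.       ]
wrist 61.45771226380686 [ 210.78170155 -592.87726388  384.78669653] [-0.00026166  0.          0.          0.          0.        ]
{'t': 0.15, 'joints': array([-1.43858756e+00,  4.91396027e-01,  1.55930051e+00,  2.62411507e-05,
        1.09172316e+00, -1.05567120e-01]), 'qvel': array([ 0.00125725, -0.00102444, -0.00064166, -0.00158276, -0.00021208,
        0.00206757]), 'tau': array([-5.79922380e-04, -6.12897778e+01, -2.58277559e+01,  6.92141033e-02,
        4.73233836e-02, -8.16710872e-05]), 'eef_pos': array([ 147.23907975, -607.23464842,  225.21464659]), 'tcp_rot': array([3.00788799, 1.56996896, 1.67485544]), 'ft_force': array([0.49253038, 0.21053426, 0.15931891]), 'moment': array([0.00496111, 0.02339758, 0.01480321]), 'opening': 0.9988347275506547}
```

View pics/scene0.png

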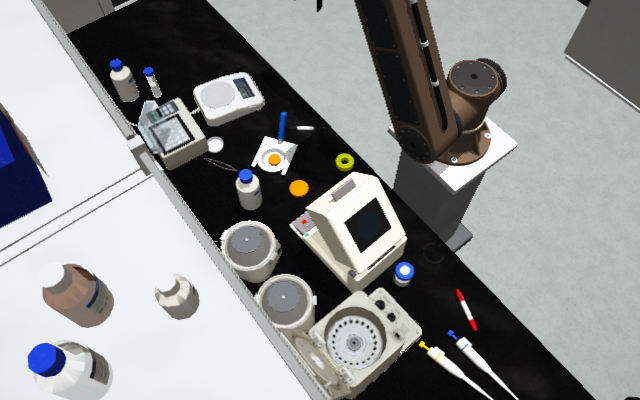

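View pics/top0.png

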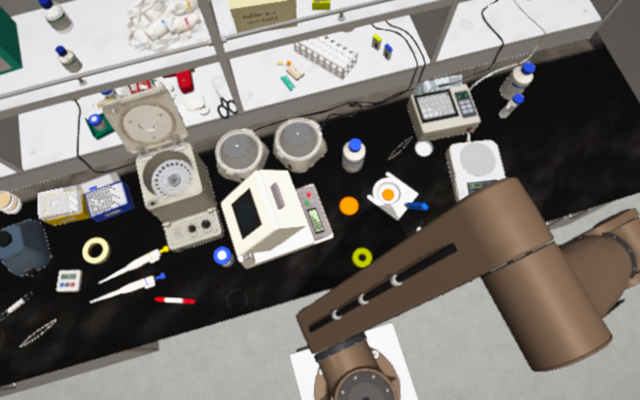

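Run:
```python
from h import *
c=load('top0');print(proj(c,[[0,0,0],[500,0,0],[500,-300,0],[147,-607,225]]))
print(onz(c,[[262,215],[390,195],[349,206],[363,257],[223,257],[353,155]],0).round())
a=cv2.imread('pics/top0.png')[135:275,215:435]; cv2.imwrite('pics/tc.png',cv2.resize(a,None,fx=3.6,fy=3.6,interpolation=cv2.INTER_CUBIC))
a=cv2.imread('pics/scene0.png')[95:295,235:425]; cv2.imwrite('pics/sc.png',cv2.resize(a,None,fx=3,fy=3,interpolation=cv2.INTER_CUBIC))
```

```text
[[355.525338   389.55600674]
 [307.44990447 228.13826831]
 [396.00177181 202.62667741]
 [563.50192395 266.432951  ]]
[[ 584.  128.    0.]
 [ 530. -290.    0.]
 [ 533. -150.    0.]
 [ 361. -141.    0.]
 [ 486.  279.    0.]
 [ 701. -218.    0.]]
```

View pics/tc.png

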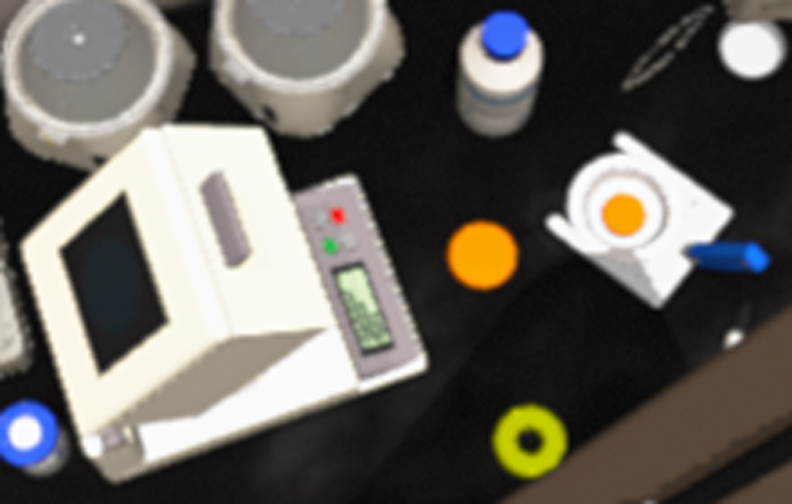

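View pics/sc.png

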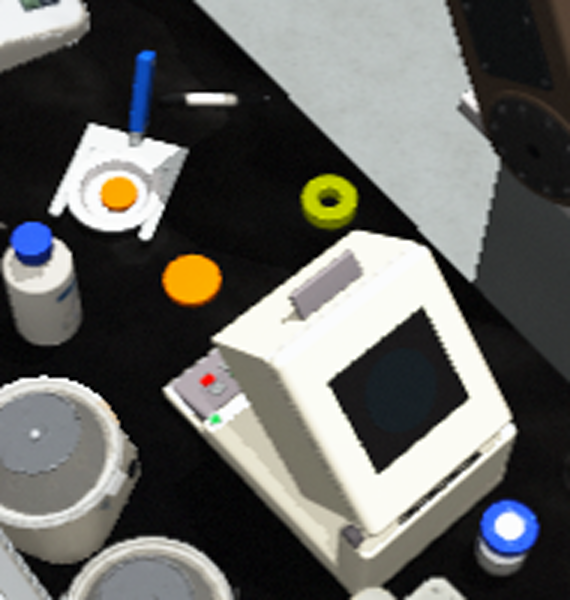

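```bash
cat > fit.py <<'E'
from h import *
from scipy.optimize import least_squares
T=load('top0');S=load('scene0')
t=lambda u,v:(u/3.6+215-.36,v/3.6+135-.36); s=lambda u,v:(u/3+235-.33,v/3+95-.33)
def W(p,yaw,X):
    c,k=np.cos(yaw),np.sin(yaw); X=np.array(X,float); return np.c_[p[0]+c*X[:,0]-k*X[:,1],p[1]+k*X[:,0]+c*X[:,1],X[:,2]]
H=lambda hx,th,f,y,u:(hx-(f*np.cos(th)-u*np.sin(th)),y,125+f*np.sin(th)+u*np.cos(th))
ob=[('T',t(355,178),(-140,-95,26)),('T',t(427,360),(-140,95,26)),('S',s(165,390),(-140,-95,26)),
('S',s(358,592),(150,-95,0)),
('T',t(150,128),(197,-86,37),1),('T',t(215,335),(197,86,37),1),('T',t(262,128),(197,-86,-78),1),('T',t(325,325),(197,86,-78),1),
('S',s(275,360),(197,-86,37),1),('S',s(425,247),(197,86,37),1),('S',s(213,338),(197,-86,-78),1),('S',s(360,232),(197,86,-78),1),
('T',t(217,172),(222,-35,8.5),1),('T',t(203,180),(222,-35,-.5),1),('S',s(290,293),(222,-35,8.5),1),('S',s(355,252),(222,35,8.5),1)]
def fa(p,full=0):
    r=[]
    for o in ob:
        X=H(p[3],p[4],*o[2]) if len(o)>3 else o[2]
        r.append(proj(T if o[0]=='T' else S,W(p[:2],p[2],[X]))[0]-o[1])
    return np.array(r) if full else np.ravel(r)
if __name__=='__main__':
    r=least_squares(fa,[560,130,1.85,120,.8],loss='soft_l1',x_scale=[10,10,.1,10,.1])
    print(r.x);print(fa(r.x,1).round(1))
    oh=[('T',t(618,138),(48,-51,16)),('T',t(553,221),(48,51,16)),('T',t(733,212),(-76,-57.5,16)),('T',t(661,300),(-76,57.5,16)),('T',t(763,258),(-120,0,106)),
    ('S',s(55,211),(48,-51,16)),('S',s(147,237),(48,51,16)),('S',s(90,125),(-76,-57.5,16)),('S',s(188,150),(-76,57.5,16)),('S',s(147,54),(-120,0,106))]
    fh=lambda p:np.ravel([proj(T if o[0]=='T' else S,W(p[:2],p[2],[o[2]]))[0]-o[1] for o in oh])
    q=least_squares(fh,[530,-290,2.4],loss='soft_l1',x_scale=[10,10,.1]);
    print(q.x);print(fh(q.x).reshape(-1,2).round(1))
    print('grip',W(q.x[:2],q.x[2],[(-99,0,69.7)]),'supp',W(r.x[:2],r.x[2],[(r.x[3]-100,0,66)]))
    for n,c in(('T',T),('S',S)): pass
    sp=[t(622,214)],[s(119,193)]
    print(onz(T,sp[0],18),onz(S,sp[1],18))
E
python3 fit.py
```

```text
[532.34810326  76.34275284   1.61898198 130.72683186   0.79669655]
[[ 0.  -1.4]
 [-0.1  1.9]
 [-0.7 -2.5]
 [ 0.2  4.8]
 [-1.2 -1.5]
 [ 0.3  0.8]
 [-0.3  0.5]
 [ 1.8  1.5]
 [-0.3  0.8]
 [ 1.9 -1.3]
 [-0.1  1. ]
 [ 0.  -0.2]
 [-0.2 -0.8]
 [ 6.3 -2.9]
 [ 0.5  1.1]
 [-0.  -1. ]]
[ 534.86848386 -285.00170528    0.61462383]
[[-0.4 -0.4]
 [-0.6 -0.4]
 [-0.1 -0.4]
 [-0.5  1.9]
 [-1.  -0.4]
 [ 0.1  0.2]
 [-0.5 -0.6]
 [ 0.1 -1.7]
 [ 0.3 -1.8]
 [-0.2 -1.4]]
grip [[ 453.98643174 -342.09017737   69.7       ]] supp [[530.86808367 107.03391995  66.        ]]
[[ 530.63288443 -278.38478172   18.        ]] [[ 536.90705312 -275.46551771   18.        ]]
```

```bash
cat >> h.py <<'E'
def tool():
    s=status.state(); return s,Ro.from_euler('xyz',s['tcp_rot']).as_matrix()
def plan(P,zdir=None):
    """tool-frame shift to world TCP P and turn (deg) about tool x so tool z -> +-zdir"""
    s,R=tool(); d=R.T@(np.array(P)-s['eef_pos']); o=[]
    if zdir is not None:
        q=R.T@np.array(zdir); a=np.degrees(np.arctan2(-q[1],q[2])); o=[a,(a+360)%360-180]
    print('shift',d.round(1),'turn opts',np.round(o,1),'R',R.round(2).tolist())
E
python3 - <<'E'
from h import *
w=load('wrist0');s,R=tool()
C=-w['R'].T@w['t'];print('cam in tool',R.T@(C-s['eef_pos']),'viewdir tool',R.T@w['R'][2])
yaw=.6146;plan([454,-342,170],[-np.sin(yaw),np.cos(yaw),0])
print('hinge',proj(load('scene0'),[[450,-340,0],[600,-340,0]]))
E
```

```text
cam in tool [-159.5656416    65.1541765     0.88187457] viewdir tool [ 9.72067024e-01 -2.34702857e-01  5.18453324e-04]
shift [  55.4  360.6 -185.5] turn opts [158.4 -21.6] R [[-0.0, 0.97, 0.24], [0.0, 0.24, -0.97], [-1.0, 0.0, -0.0]]
hinge [[285.12439483 136.01150965]
 [247.62563607 159.00337593]]
```

>>> apply_moves([
  [0, 0, 36, -18.5, 0],
  [0, 0, 36, -18.5, 0],
  [0, 0, 36, -18.5, 0],
  [0, 0, 36, -18.5, 0],
  [0, 0, 36, -18.5, 0],
  [0, 0, 36, -18.5, 0],
  [0, 0, 36, -18.5, 0],
  [0, 0, 36, -18.5, 0],
  [0, 0, 36, -18.5, 0],
  [0, 0, 36, -18.5, 0],
])

```text
t: 1.15
eef_pos: [454.6, -341.5, 225.6]
tcp_rot: [-1.965, 1.571, 2.985]
ft_force: [-0.4, -0.4, 0.7]
opening: 1.003
```

>>> apply_moves([
  [0, 10, 0, 0, -7.2],
  [0, 10, 0, 0, -7.2],
  [0, 10, 0, 0, -7.2],
  [0, 0, 0, 0, 0],
  [0, 0, 0, 0, 0],
])

```text
t: 1.65
eef_pos: [453.5, -342.9, 195.7]
tcp_rot: [-2.816, 1.571, 2.507]
ft_force: [0.6, -1.0, -0.0]
opening: 0.999
```

Run:
```python
from h import *
c=snap('wrist','w1');yaw=.6146;s,R=tool();print(s['t'],s['eef_pos'],s['joints'].round(2));plan([454,-342,170],[-np.sin(yaw),np.cos(yaw),0])
from fit import W
P=W((534.9,-285),yaw,[(48,51,16),(48,-51,16),(-76,57.5,16),(-76,-57.5,16),(-120,0,106),(-99,0,69.7)])
print(proj(c,P).round())
```

```text
1.7 [ 453.61007455 -342.98935036  195.99134483] [-0.76  0.44  1.73 -0.    0.96  0.2 ]
shift [26.   0.9 -0.6] turn opts [179.8  -0.2] R [[0.0, 0.82, 0.57], [-0.0, 0.57, -0.82], [-1.0, 0.0, 0.0]]
[[260.  24.]
 [371.  24.]
 [259. 159.]
 [373. 158.]
 [316. 229.]
 [316. 192.]]
```

View pics/w1.png

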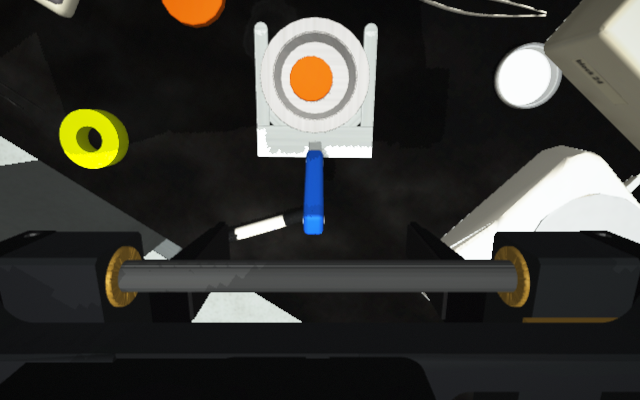

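>>> apply_moves([
  [0, 35, 1, 0, 0],
  [0, 35, 1, 0, 0],
  [0, 35, 1, 0, 0],
  [0, 24, 1, 0, 0],
  [0, 10, 0, 0, 0],
  [0, 0, 0, 0, 0],
  [1, 0, 0, 0, 0],
  [1, 0, 0, 0, 0],
  [1, 0, 0, 0, 0],
  [1, 0, 0, 0, 0],
])

```text
t: 2.7
eef_pos: [457.0, -340.7, 57.4]
tcp_rot: [0.177, 1.569, -0.779]
ft_force: [-0.5, -0.7, 0.3]
opening: 0.722
```

>>> apply_moves([
  [1, 0, 0, 0, 0],
  [1, 0, 0, 0, 0],
  [1, 0, 0, 0, 0],
  [1, 0, 0, 0, 0],
])

```text
t: 3.1
eef_pos: [456.8, -340.5, 56.6]
tcp_rot: [-1.413, 1.571, -2.369]
ft_force: [0.4, -0.2, -0.1]
opening: 0.384
```

>>> apply_moves([
  [1, 0, 0, 0, 0],
  [1, 0, 0, 0, 0],
  [1, 0, 0, 0, 0],
  [1, 0, 0, 0, 0],
  [1, 0, 0, 0, 0],
  [1, 0, 0, 0, 0],
])

```text
t: 3.7
eef_pos: [456.7, -340.4, 56.6]
tcp_rot: [-2.659, 1.57, 2.668]
ft_force: [-1.1, 0.8, 0.1]
opening: 0.164
```

>>> apply_moves([
  [1, -3, 0, 0, 0],
  [1, -3, 0, 0, 0],
  [1, -4, 0, 0, 0],
  [1, -5, 0, 0, 0],
  [1, -5, 0, 0, 0],
  [1, 0, 0, 0, 0],
  [1, 0, 0, 0, 0],
])

```text
t: 4.4
eef_pos: [456.9, -340.6, 76.8]
tcp_rot: [0.088, 1.57, -0.868]
ft_force: [0.5, -0.4, -2.2]
opening: 0.166
```

Run:
```python
from h import *
c=snap('wrist','w2');s,R=tool();print(s)
a=cv2.imread('pics/w2.png')[0:270,190:450]
b=snap('scene','s2')['pixels'][90:180,230:330,::-1]
b=cv2.resize(b,(400,360),interpolation=cv2.INTER_CUBIC);a=cv2.resize(a,(390,405));a=a[:360]
cv2.imwrite('pics/c2.png',np.hstack([a,b]))
```

```text
{'t': 4.45, 'joints': array([-7.56437316e-01,  6.04917372e-01,  1.83562280e+00, -1.03103730e-04,
        7.00975270e-01,  1.99576322e-01]), 'qvel': array([-0.00141283,  0.00497182,  0.00131465, -0.00119689, -0.00173076,
       -0.00110164]), 'tau': array([ 6.92445174e-03, -6.17395592e+01, -1.80673116e+01,  1.41818449e-01,
       -3.07658105e-03,  2.83670070e-04]), 'eef_pos': array([ 456.78754682, -340.4803082 ,   76.63404952]), 'tcp_rot': array([-0.51149612,  1.57069443, -1.46743097]), 'ft_force': array([ 0.37474654,  0.14689782, -2.06220889]), 'moment': array([-0.06919216,  0.09587609,  0.02848697]), 'opening': 0.1714296646480288}
```

View pics/c2.png

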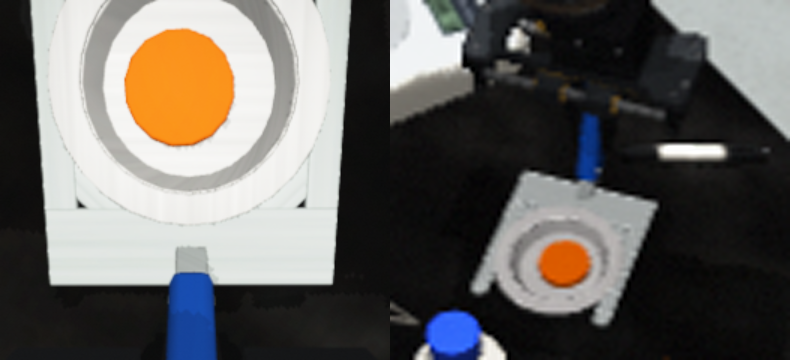

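```bash
cat > pitch.py <<'E'
from h import *
from scipy.optimize import least_squares
def hpose(f,corn,notch,edge,zg=64.):
    """handler pose about the grasp point in tool frame (tool y = handler x, tool z = -handler y, tool x = -handler z)"""
    c=load(f); w=load('wrist0'); 
    s,R=tool(); C=R.T@(-c['R'].T@c['t']-s['eef_pos']); Rc=c['R']@R
    cc=dict(c); cc['R']=Rc; cc['t']=-Rc@C
    def T(p,X):
        X=np.array(X,float)-[p[0],0,zg+p[4]]
        Y=Ro.from_euler('yz',[p[2],p[3]]).apply(X)+[0,p[1],0]   # pitch>0: nose down
        return np.c_[-Y[:,2]-8,Y[:,0],-Y[:,1]]
    def r(p):
        a=proj(cc,T(p,[(-76,57.5,16),(-76,-57.5,16),(-45,44.5,16),(-45,-44.5,16)]))-np.array(list(corn)+list(notch))
        o=[]
        for y,e in((57.5,edge[0]),(-57.5,edge[1])):
            q=proj(cc,T(p,[(-60,y,16),(0,y,16)])); o.append(q[1,0]+(q[0,0]-q[1,0])*(e[1]-q[1,1])/(q[0,1]-q[1,1])-e[0])
        return np.r_[a.ravel(),o,p[4]/3]
    s=least_squares(r,[-95,0,0,0,0],x_scale=[10,10,.1,.1,5]); print('xg,y',s.x[:2].round(1),'pitch,yaw deg',np.degrees(s.x[2:4]).round(2),'zg',zg+s.x[4],'res',s.fun.round(1)); return s.x
E
python3 - <<'E'
from pitch import *
k=lambda u,v:(u/1.5+190-.2,v/1.5-.2)
hpose('w2',[k(48,285),k(333,285)],[k(77,208),k(307,208)],[k(33,0),k(350,0)])
E
```

```text
xg,y [-99.4  -1. ] pitch,yaw deg [ 2.09 -0.09] zg 62.22609314473965 res [ 0.4  0.2  0.5  0.4  0.4 -0.5 -1.3 -0.2 -0.2  0.3 -0.6]
```

Run:
```python
from h import *
T=load('top0')
print(onz(T,[[447,150],[450,205],[500,140],[423,157]],40).round())
yaw=1.619;plan([534.7,-359,90],[-np.sin(yaw),np.cos(yaw),0])
```

```text
[[ 614. -513.   40.]
 [ 433. -451.   40.]
 [ 598. -699.   40.]
 [ 613. -428.   40.]]
shift [-13.5  53.   60.1] turn opts [122.5 -57.5] R [[-0.0, 0.82, 0.58], [0.0, 0.58, -0.82], [-1.0, -0.0, -0.0]]
```

>>> apply_moves([
  [1, -1, 3, 3, 0],
  [1, -1, 5, 6, 0],
  [1, -1, 6, 7, 0],
  [1, -1, 6, 7, 0],
  [1, -1, 7, 8, 0],
  [1, -1, 7, 8, 0],
  [1, -1, 6, 7, 0],
  [1, -1, 6, 7, 0],
  [1, -1, 4, 5, 0],
  [1, -1, 3, 2, 0],
])

```text
t: 5.5
eef_pos: [535.3, -359.1, 86.6]
tcp_rot: [-0.206, 1.571, -1.162]
ft_force: [0.4, -0.4, -2.0]
opening: 0.166
```

>>> apply_moves([
  [1, 0, 0, 0, -2.5],
  [1, 0, 0, 0, -4],
  [1, 0, 0, 0, -6],
  [1, 0, 0, 0, -7],
  [1, 0, 0, 0, -7.5],
  [1, 0, 0, 0, -7.5],
  [1, 0, 0, 0, -7.5],
  [1, 0, 0, 0, -7],
  [1, 0, 0, 0, -5],
  [1, 0, 0, 0, -3.5],
])

```text
t: 6.5
eef_pos: [534.7, -358.9, 86.7]
tcp_rot: [-2.218, 1.571, -2.167]
ft_force: [-0.6, -0.3, -2.3]
opening: 0.168
```

>>> apply_moves([
  [1, 0, 0, 0, 0],
  [1, 0, 0, 0, 0],
  [1, 0, 0, 0, 0],
])

```text
t: 6.8
eef_pos: [534.7, -359.0, 86.7]
tcp_rot: [-1.211, 1.571, -1.165]
ft_force: [0.3, 0.6, -1.9]
opening: 0.168
```

Run:
```python
from h import *
c=snap('wrist','w3');s,R=tool();print(s['t'],s['eef_pos'],s['joints'].round(2),s['ft_force'],s['opening'],R.round(3).tolist())
a=cv2.imread('pics/w3.png')
cv2.imwrite('pics/c3.png',a[:280])
```

```text
6.85 [ 534.69972555 -358.99333653   86.67099504] [-0.69  0.67  1.64 -0.    0.83 -0.74] [ 0.13941945  0.6270879  -2.10547846] 0.16595645848620055 [[0.0, -0.046, 0.999], [-0.0, 0.999, 0.046], [-1.0, -0.0, 0.0]]
```

View pics/c3.png

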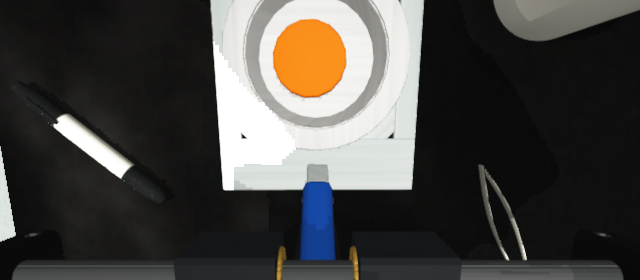

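>>> apply_moves([
  [1, 4, 0, 0, 0],
  [1, 6, 0, 0, 0],
  [1, 6, 0, 0, 0],
  [1, 5, 0, 0, 0],
  [1, 4, 0, 0, 0],
  [1, 2, 0, 0, 0],
  [1, 1, 0, 0, 0],
  [1, 1, 0, 0, 0],
  [1, 1, 0, 0, 0],
  [1, 0, 0, 0, 0],
])

```text
t: 7.85
eef_pos: [534.8, -359.0, 56.7]
tcp_rot: [-0.935, 1.571, -0.888]
ft_force: [-0.1, 0.6, -2.1]
opening: 0.168
```

>>> apply_moves([
  [0.5, 0, 0, 0, 0],
  [0.5, 0, 0, 0, 0],
  [0.5, 0, 0, 0, 0],
  [0.5, 0, 0, 0, 0],
  [0.5, -25, 0, 0, 0],
  [0.5, -40, 0, 0, 0],
  [1, -45, 0, 0, 0],
  [1, -45, 0, 0, 0],
  [1, -45, 0, 0, 0],
  [1, -22, 0, 0, 0],
])

```text
t: 8.85
eef_pos: [535.2, -359.3, 283.2]
tcp_rot: [-0.749, 1.565, -0.702]
ft_force: [0.0, 0.1, 1.2]
opening: 0.221
```

Run:
```python
from h import *
c=snap('wrist','w4')
s,R=tool();print(s['t'],s['eef_pos'],s['joints'],s['ft_force'])
q=np.array([[.491396,1.5593],[.604917,1.835623],s['joints'][1:3]]);
rz=[(625.1,225.4),(569.7,76.65),(np.hypot(*s['eef_pos'][:2]),s['eef_pos'][2])]
A=[];b=[]
for (a,e),(r,z) in zip(q,rz): A+=[[1,np.sin(a),np.sin(a+e),0],[0,np.cos(a),np.cos(a+e),1]];b+=[r,z]
x,res,_,_=np.linalg.lstsq(np.array(A),b,rcond=None);print(x,res)
plan([535.3,17,279])
```

```text
8.9 [ 535.6760473  -359.67222101  285.38698705] [-6.93593036e-01  4.68329719e-01  1.43277429e+00 -4.64714359e-05
  1.23218122e+00 -7.41208340e-01] [-0.49556254  0.72011195  1.82962457]
[ 67.60404307 418.63776889 408.64524337  44.63364127] [11.1363309]
shift [  4.4 376.3  17.5] turn opts [] R [[0.01, -0.05, 1.0], [-0.01, 1.0, 0.05], [-1.0, -0.01, 0.01]]
```

View pics/w4.png

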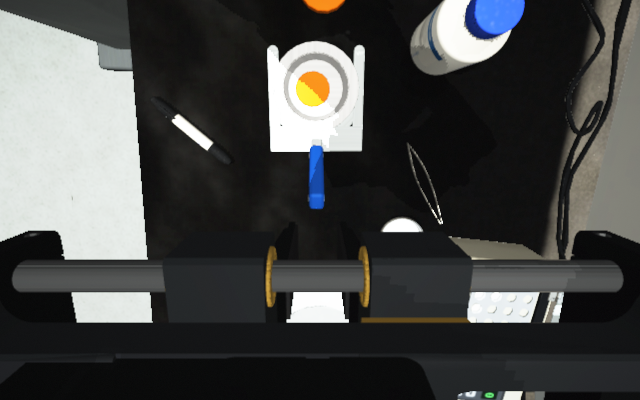

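>>> apply_moves([
  [1, 0, 30, 2, 0],
  [1, 0, 45, 2, 0],
  [1, 0, 45, 2, 0],
  [1, 0, 45, 2, 0],
  [1, 0, 45, 2, 0],
  [1, 0, 45, 2, 0],
  [1, 0, 40, 2, 0],
  [1, 2, 25, 1, 0],
  [1, 2, 15, 1, 0],
  [1, 1, 5, 1, 0],
])

```text
t: 9.9
eef_pos: [535.4, -17.5, 273.4]
tcp_rot: [-2.914, 1.571, -2.865]
ft_force: [0.8, 0.1, -0.0]
opening: 0.006
```

Run:
```python
from h import *
s,R=tool();print(s['t'],s['eef_pos'],s['joints'].round(2),s['ft_force']);plan([535.3,17,279])
c=snap('wrist','w5');cv2.imwrite('pics/w5c.png',c['pixels'][:300,:,::-1])
```

```text
9.9 [535.44310558 -17.54832821 273.3768577 ] [-0.16  0.32  1.71 -0.    1.11 -0.2 ] [ 0.794957    0.12778362 -0.02360029]
shift [-5.6 34.5  1.5] turn opts [] R [[-0.0, -0.05, 1.0], [-0.0, 1.0, 0.05], [-1.0, -0.0, -0.0]]
```

View pics/w5c.png

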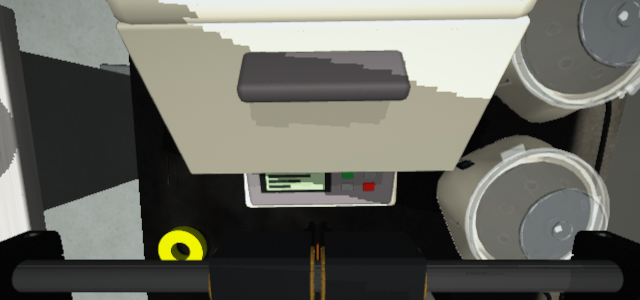

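```bash
cat > fit2.py <<'E'
from fit import *
W5=load('w5')
o5=[((192,173),(197,-86,-78)),((457,170),(197,86,-78)),((118,20),(197,-86,37)),((530,16),(197,86,37)),((238,100),(222,-35,-.5)),((407,99),(222,35,-.5)),((245,53),(197,-35,8.5)),((403,50),(197,35,8.5)),((246,207),(-140,-95,26)),((396,205),(-140,95,26))]
# image left is +world? test both by sign
def f5(p,sg):
    P=[]
    for uv,X in o5:
        X=(X[0],X[1]*sg,X[2]); P.append(H(p[3],p[4],*X) if X[0]>0 else X)
    return (proj(W5,W(p[:2],p[2],P))-np.array([o[0] for o in o5])).ravel()
for sg in(1,-1):
    r=least_squares(lambda p:f5(p,sg),[532,76,1.619,130,.8],loss='soft_l1',x_scale=[10,10,.1,10,.1]);print(sg,r.cost,r.x)
    if r.cost<100: print(f5(r.x,sg).reshape(-1,2).round(1)); g=sg
j=least_squares(lambda p:np.r_[f5(p,g),fa(p)*.7],r.x if g==-1 else [532,76,1.619,130,.8],loss='soft_l1',x_scale=[10,10,.1,10,.1]);print('joint',j.x,f5(j.x,g).reshape(-1,2).round(1).tolist())
p=j.x;print('supp',W(p[:2],p[2],[(p[3]-100,0,66),H(p[3],p[4],222,0,4),H(p[3],p[4],197,0,-78)]))
E
python3 fit2.py
```

```text
1 2134.892447143613 [ 6.34364913e+02  8.28614895e+01  1.59800445e+00  2.20979075e+02
 -1.23030622e-01]
-1 138.05551982014944 [533.50843872  78.02735221   1.63252329 127.79101985   0.79871762]Traceback (most recent call last):
  File "fit2.py", line 13, in <module>
    j=least_squares(lambda p:np.r_[f5(p,g),fa(p)*.7],r.x if g==-1 else [532,76,1.619,130,.8],loss='soft_l1',x_scale=[10,10,.1,10,.1]);print('joint',j.x,f5(j.x,g).reshape(-1,2).round(1).tolist())
                                                            ^
NameError: name 'g' is not defined. Did you mean: 'sg'?
```

```bash
sed -i 's/r.cost<100/r.cost<200/' fit2.py; python3 fit2.py | tail -n +2
```

```text
-1.23030622e-01]
-1 138.05551982014944 [533.50843872  78.02735221   1.63252329 127.79101985   0.79871762]
[[  1.4  -1.3]
 [ -4.4  -1.7]
 [-23.1 -31.8]
 [ 24.6 -34.6]
 [  5.1   9. ]
 [ -0.7   7.8]
 [  0.2   1.2]
 [ -0.7   2. ]
 [ -0.8  -0. ]
 [  0.9   0.1]]
joint [533.49074777  77.79595395   1.63045314 128.37328916   0.79731305] [[1.2, -2.0], [-4.8, -1.8], [-23.0, -32.6], [24.3, -34.2], [5.0, 8.5], [-1.0, 7.7], [0.2, 0.7], [-0.9, 1.9], [-1.1, 0.0], [0.6, 0.4]]
supp [[531.79909145 106.11876873  66.        ]
 [534.91337616  53.97738049 286.63141672]
 [537.36999941  12.84698985 211.45658072]]
```

>>> apply_moves([
  [1, -8, 15, 0, 0],
  [1, 0, 20, 0, 0],
  [1, 0, 12, 0, 0],
  [1, 0, 5, 0, 0],
  [1, 0, 3, 0, 0],
  [1, 0, 3, 0, 0],
])

```text
t: 10.55
eef_pos: [532.8, 39.2, 281.6]
tcp_rot: [-2.044, 1.571, -1.997]
ft_force: [-0.0, -0.5, -0.1]
opening: 0.006
```

>>> apply_moves([
  [1, 0, 3, 0, 0],
  [1, 0, 3, 0, 0],
  [1, 0, 2, 0, 0],
])

```text
t: 10.85
eef_pos: [533.0, 44.9, 283.1]
tcp_rot: [-1.196, 1.565, -1.149]
ft_force: [-2.1, -20.4, 15.6]
opening: 0.003
```

>>> apply_moves([
  [1, 0, 2, 0, 0],
  [1, 0, 2, 0, 0],
])

```text
t: 11.05
eef_pos: [533.5, 48.6, 283.6]
tcp_rot: [-0.89, 1.564, -0.843]
ft_force: [0.1, -20.2, 15.7]
opening: 0.01
```

>>> apply_moves([
  [1, 0, 1.5, 0, 0],
  [1, 0, 1.5, 0, 0],
])

```text
t: 11.25
eef_pos: [533.5, 51.8, 283.6]
tcp_rot: [-0.8, 1.564, -0.753]
ft_force: [1.6, -16.4, 12.8]
opening: 0.002
```

>>> apply_moves([
  [1, 0, 1.5, 0, 0],
  [1, 0, 1, 0, 0],
])

```text
t: 11.45
eef_pos: [533.3, 53.8, 283.3]
tcp_rot: [-0.938, 1.563, -0.891]
ft_force: [1.4, -24.8, 12.0]
opening: 0.006
```

>>> apply_moves([
  [1, 0, 1, 0, 0],
  [1, 0, 0.7, 0, 0],
])

```text
t: 11.65
eef_pos: [533.3, 54.1, 283.4]
tcp_rot: [-1.124, 1.561, -1.077]
ft_force: [1.0, -34.2, 12.3]
opening: 0.006
```

>>> apply_moves([
  [1, -5, -20, 0, 0],
  [1, -30, -30, 0, 0],
  [1, -45, 0, 0, 0],
  [1, -45, 0, 0, 0],
  [1, -45, 20, 0, 0],
  [1, -20, 40, -10, 0],
  [1, -5, 45, -15, 0],
  [1, -5, 45, -15, 0],
  [1, -5, 45, -15, 0],
  [1, -5, 45, -15, 0],
])

```text
t: 12.65
eef_pos: [451.9, 246.4, 491.9]
tcp_rot: [-0.048, 1.571, -0.001]
ft_force: [0.6, 1.0, 0.7]
opening: 0.001
```

>>> apply_moves([
  [1, -5, 42, -24, 0],
  [1, -5, 42, -24, 0],
  [1, -5, 42, -24, 0],
  [1, -5, 42, -24, 0],
  [1, -5, 35, -34, 0],
  [1, -5, 30, -39, 0],
  [1, -5, 25, -42, 0],
  [1, -5, 25, -42, 0],
  [1, -5, 20, -44, 0],
  [1, -5, 15, -45, 0],
])

```text
t: 13.65
eef_pos: [94.5, 547.2, 541.3]
tcp_rot: [-1.901, 1.57, -1.853]
ft_force: [-0.8, 0.7, -0.9]
opening: 0.007
```

>>> apply_moves([
  [1, -20, 6, -43, 0],
  [1, -20, 6, -43, 0],
  [1, -20, 6, -43, 0],
  [1, -40, 0, 0, 0],
  [1, -40, 0, 0, 0],
  [1, -40, 0, 0, 0],
])

```text
t: 14.25
eef_pos: [-34.0, 557.5, 721.6]
tcp_rot: [1.434, 1.57, 1.482]
ft_force: [-0.9, -0.4, 0.7]
opening: 0.006
```

Run:
```python
from h import *
s,R=tool();print(s['t'],s['eef_pos'],s['joints'].round(3),R.round(3).tolist())
```

```text
14.25 [-33.95134333 557.52776817 721.63927936] [ 1.513  0.383  0.46  -0.     2.298  1.465] [[0.0, -0.048, 0.999], [0.001, 0.999, 0.048], [-1.0, 0.001, 0.0]]
```

>>> apply_moves([
  [1, -5, 0, -35, 0],
  [1, -5, 0, -33, 0],
  [1, -30, 0, 0, 0],
  [1, -40, 0, 0, 0],
  [1, -40, 0, 0, 0],
])

```text
t: 14.75
eef_pos: [-96.2, 530.0, 779.1]
tcp_rot: [1.86, 1.561, 1.908]
ft_force: [-0.2, 1.7, -1.4]
opening: 0.007
```

Run:
```python
from h import *
s,R=tool();print(s['t'],s['eef_pos'],s['joints'].round(3),R.round(3).tolist())
```

```text
14.75 [-96.2217391  530.01202736 779.07529785] [1.626 0.498 0.053 0.005 2.581 1.583] [[-0.003, -0.048, 0.999], [0.009, 0.999, 0.048], [-1.0, 0.009, -0.003]]
```

>>> apply_moves([
  [1, -30, 38, 0, 0],
  [1, -30, 38, 0, 0],
  [1, -30, 38, 0, 0],
  [1, -30, 38, 0, 0],
])

```text
t: 15.15
eef_pos: [-86.7, 580.0, 764.4]
tcp_rot: [1.687, 1.472, 1.734]
ft_force: [-0.5, -0.3, 0.3]
opening: 0.004
```

Run:
```python
from h import *
s,R=tool();print(s['t'],s['eef_pos'],s['joints'].round(3),R.round(3).tolist())
```

```text
15.15 [-86.68353884 579.95812702 764.40169724] [1.601 0.53  0.048 0.021 2.466 1.571] [[-0.016, -0.046, 0.999], [0.097, 0.994, 0.048], [-0.995, 0.098, -0.011]]
```

>>> apply_moves([
  [1, -30, 38, 0, 0],
  [1, -30, 38, 0, 0],
  [1, -30, 38, 0, 0],
  [1, -30, 38, 0, 0],
  [1, -30, 38, 0, 0],
  [1, -30, 38, 0, 0],
])

```text
t: 15.75
eef_pos: [-74.1, 629.4, 760.2]
tcp_rot: [1.67, 1.343, 1.717]
ft_force: [-0.9, -0.2, 0.7]
opening: 0.004
```

Run:
```python
from h import *
s,R=tool();print(s['t'],s['eef_pos'],s['joints'].round(3),R.round(3).tolist())
```

```text
15.75 [-74.14022905 629.38894513 760.16857347] [1.57  0.547 0.048 0.045 2.32  1.557] [[-0.033, -0.044, 0.999], [0.224, 0.973, 0.05], [-0.974, 0.225, -0.022]]
```

>>> apply_moves([
  [1, -34, 36, 0, 0],
  [1, -34, 36, 0, 0],
  [1, -34, 36, 0, 0],
  [1, -34, 36, 0, 0],
  [1, -34, 36, 0, 0],
  [1, -34, 36, 0, 0],
  [1, -34, 36, 0, 0],
  [1, -34, 36, 0, 0],
  [1, -34, 36, 0, 0],
])

```text
t: 16.65
eef_pos: [-53.7, 624.1, 819.8]
tcp_rot: [1.651, 1.119, 1.697]
ft_force: [-0.5, 0.4, -0.2]
opening: 0.006
```

Run:
```python
from h import *
s,R=tool();print(s['t'],s['eef_pos'],s['joints'].round(3),R.round(3).tolist())
```

```text
16.65 [-53.6761333  624.0673381  819.84672233] [1.519 0.472 0.048 0.094 2.174 1.544] [[-0.055, -0.034, 0.998], [0.433, 0.9, 0.054], [-0.9, 0.435, -0.035]]
```

>>> apply_moves([
  [1, -34, 36, 0, 0],
  [1, -34, 36, 0, 0],
  [0.5, 20, -30, 0, 0],
  [0.5, 20, -40, 10, 0],
])

```text
t: 17.05
eef_pos: [-43.9, 599.7, 809.1]
tcp_rot: [1.65, 1.067, 1.696]
ft_force: [0.1, 1.0, 1.0]
opening: 0.123
```

Run:
```python
from fit import *
s,R=tool();print(s['t'],s['eef_pos'],s['joints'].round(3),R.round(3).tolist())
c=load('w4')
P=[(48,51,16),(48,-51,16),(-76,57.5,16),(-76,-57.5,16),(-120,0,106)];uv=np.array([(273.5,49),(359,49),(271,152),(361,152),(316,202)])
f=lambda p:(proj(c,W(p[:2],p[2],P))-uv).ravel()
r=least_squares(f,[530,-262,1.619],x_scale=[10,10,.1]);print(r.x,f(r.x).round(1))
x=R[:,0]; az=np.arctan2(x[1],x[0]);print('lean',np.degrees(np.arccos(-x[2])),'az',az)
y=np.array([-np.sin(az),np.cos(az),0]);plan([400,300,600],y)
print('grip',W(r.x[:2],r.x[2],[(-96.5,0,65.4)]))
```

```text
17.05 [-43.90629614 599.66197373 809.09363596] [1.491 0.285 0.444 0.105 1.916 1.505] [[-0.06, -0.031, 0.998], [0.479, 0.876, 0.056], [-0.876, 0.481, -0.038]]
[ 530.33294909 -264.38890006    1.61610934] [-0.7 -2.2  0.5 -1.9 -0.5  0.7  0.5  0.8  0.1  2.8]
lean 28.842778145006385 az 1.6961659085182759
shift [  13.  -376.9  434. ] turn opts [175.5  -4.5] R [[-0.06, -0.03, 1.0], [0.48, 0.88, 0.06], [-0.88, 0.48, -0.04]]
grip [[ 534.7041586  -360.78984678   65.4       ]]
```

Run:
```python
from h import *
s,R=tool();Q=R@Ro.from_euler('x',-4.5,degrees=True).as_matrix();print(Q.round(3).tolist())
p=s['eef_pos']
for w in([300,420,600],[450,100,480],[535,-250,360],[541.8,-419,172],[534.2,-357,58.4]):
    w=np.array(w,float);d=Q.T@(w-p);n=np.ceil(np.linalg.norm(d)/46);print(w,n,(d/n).round(1));p=w
```

```text
[[-0.06, -0.109, 0.992], [0.479, 0.869, 0.125], [-0.876, 0.482, -0.0]]
[300. 420. 600.] 10.0 [  7.6 -29.5  31.9]
[450. 100. 480.] 9.0 [ -6.3 -39.2  12.1]
[ 535. -250.  360.] 9.0 [ -7.5 -41.3   4.5]
[ 541.8 -419.   172. ] 6.0 [ 13.9 -39.7  -2.4]
[ 534.2 -357.    58.4] 3.0 [43.2 -0.   0.1]
```

>>> apply_moves([
  [0.5, 0, 0, 0, -4.5],
  [0.4, 8, -29.5, 32, 0],
  [0.4, 8, -29.5, 32, 0],
  [0.4, 8, -29.5, 32, 0],
  [0.4, 8, -29.5, 32, 0],
  [0.4, 8, -29.5, 32, 0],
  [0.4, 8, -29.5, 32, 0],
  [0.4, 8, -29.5, 32, 0],
  [0.4, 8, -29.5, 32, 0],
  [0.4, 8, -29.5, 32, 0],
])

```text
t: 18.05
eef_pos: [267.5, 437.2, 618.4]
tcp_rot: [1.569, 1.068, 1.693]
ft_force: [0.1, 1.2, 0.4]
opening: 0.599
```

>>> apply_moves([
  [0.4, 8, -29.5, 32, 0],
  [0.4, -6, -39, 12, 0],
  [0.4, -6, -39, 12, 0],
  [0.4, -6, -39, 12, 0],
  [0.4, -6, -39, 12, 0],
  [0.4, -6, -39, 12, 0],
  [0.4, -6, -39, 12, 0],
  [0.4, -6, -39, 12, 0],
  [0.4, -6, -39, 12, 0],
  [0.4, -6, -39, 12, 0],
])

```text
t: 19.05
eef_pos: [450.0, 101.2, 476.1]
tcp_rot: [1.568, 1.07, 1.692]
ft_force: [0.0, 0.6, -0.1]
opening: 0.596
```

>>> apply_moves([
  [0.4, -7.5, -41, 4.5, 0],
  [0.4, -7.5, -41, 4.5, 0],
  [0.4, -7.5, -41, 4.5, 0],
  [0.4, -7.5, -41, 4.5, 0],
  [0.4, -7.5, -41, 4.5, 0],
  [0.4, -7.5, -41, 4.5, 0],
  [0.4, -7.5, -41, 4.5, 0],
  [0.4, -7.5, -41, 4.5, 0],
])

```text
t: 19.85
eef_pos: [525.0, -208.5, 371.1]
tcp_rot: [1.569, 1.071, 1.694]
ft_force: [0.5, -0.3, 0.5]
opening: 0.6
```

Run:
```python
from h import *
s,R=tool();print(s['t'],s['eef_pos'],s['joints'].round(2),s['opening'],R.round(3).tolist())
plan([541.8,-419,172],[-np.sin(1.696),np.cos(1.696),0])
```

```text
19.85 [ 524.97040021 -208.50250211  371.05612906] [-0.66  0.42  1.37  0.35  1.71 -0.8 ] 0.60011065417947 [[-0.059, -0.109, 0.992], [0.476, 0.871, 0.124], [-0.878, 0.48, 0.001]]
shift [  73.5 -280.6   -9.5] turn opts [180.  -0.] R [[-0.06, -0.11, 0.99], [0.48, 0.87, 0.12], [-0.88, 0.48, 0.0]]
```

>>> apply_moves([
  [0.4, 10.5, -40, -1.4, 0],
  [0.4, 10.5, -40, -1.4, 0],
  [0.4, 10.5, -40, -1.4, 0],
  [0.4, 10.5, -40, -1.4, 0],
  [0.4, 10.5, -40, -1.4, 0],
  [0.4, 10.5, -40, -1.4, 0],
  [0.4, 10.5, -40, -1.4, 0],
  [0.4, 20, 0, 0, 0],
])

```text
t: 20.65
eef_pos: [539.1, -410.8, 151.6]
tcp_rot: [1.573, 1.07, 1.694]
ft_force: [0.1, 0.1, -0.1]
opening: 0.599
```

Run:
```python
from fit import *
c=snap('wrist','w6');s,R=tool();print(s['t'],s['eef_pos'],s['ft_force'])
plan([534.2,-357,58.4],[-np.sin(1.696),np.cos(1.696),0])
print(proj(c,W((530.3,-264),1.616,[(48,51,16),(48,-51,16),(-76,57.5,16),(-76,-57.5,16),(-120,0,106)])).round())
b=imaging.read_camera('scene')['pixels'][60:220,220:420,::-1]
cv2.imwrite('pics/c6.png',np.vstack([c['pixels'][:300,:,::-1],cv2.resize(b,None,fx=1.8,fy=1.8,interpolation=cv2.INTER_CUBIC)[:, :].copy() if 0 else np.pad(cv2.resize(b,(375,300),interpolation=cv2.INTER_CUBIC),((0,0),(0,265),(0,0)))]))
```

```text
20.7 [ 538.72780714 -406.9397088   149.70282884] [ 0.9153377   1.11915484 -2.07169297]
shift [104.1  -0.3   1.9] turn opts [179.8  -0.2] R [[-0.06, -0.11, 0.99], [0.48, 0.87, 0.12], [-0.88, 0.48, -0.0]]
[[281.  73.]
 [378.  80.]
 [261. 185.]
 [381. 194.]
 [317. 215.]]
```

View pics/c6.png

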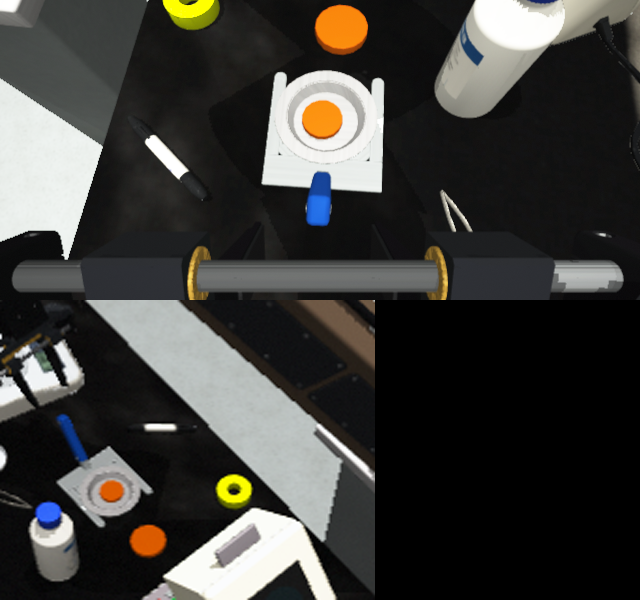

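>>> apply_moves([
  [0.4, 30, 0, 1, 0],
  [0.4, 35, 0, 1, 0],
  [0.4, 25, 0, 0, 0],
  [0.4, 12, 0, 0, 0],
  [0.4, 2, 0, 0, 0],
  [1, 0, 0, 0, 0],
  [1, 0, 0, 0, 0],
  [1, 0, 0, 0, 0],
  [1, 0, 0, 0, 0],
  [1, 0, 0, 0, 0],
])

```text
t: 21.75
eef_pos: [535.8, -357.6, 63.9]
tcp_rot: [1.571, 1.07, 1.696]
ft_force: [-0.9, 1.0, -0.1]
opening: 0.238
```

>>> apply_moves([
  [1, 0, 0, 0, 0],
  [1, 0, 0, 0, 0],
  [1, 0, 0, 0, 0],
  [1, 0, 0, 0, 0],
  [1, 0, 0, 0, 0],
])

```text
t: 22.25
eef_pos: [535.9, -357.5, 63.8]
tcp_rot: [1.571, 1.07, 1.695]
ft_force: [0.1, -1.2, 3.2]
opening: 0.17
```

Run:
```python
from h import *
s,R=tool();print(s['t'],s['eef_pos'],s['joints'].round(2),s['opening'],s['ft_force'],R.round(3).tolist())
p=s['eef_pos']
# lift 85 world z, then translate so handler origin above support
for n,d in(('up',[0,0,1]),('fw',[531.8-530.3,106.1+264,0]),('az',[np.cos(1.696),np.sin(1.696),0])): print(n,(R.T@np.array(d,float)).round(3))
```

```text
22.25 [ 535.90359    -357.48297271   63.79985181] [-0.81  0.84  1.41  0.3   1.31 -1.07] 0.17009208001802 [ 0.12023577 -1.21194687  3.23276177] [[-0.06, -0.109, 0.992], [0.476, 0.871, 0.124], [-0.877, 0.48, 0.0]]
up [-0.877  0.48   0.   ]
fw [176.12  322.024  47.522]
az [ 0.48   0.877 -0.   ]
```

>>> apply_moves([
  [1, -1.8, 1, 0, 0],
  [1, -2.6, 1.4, 0, 0],
  [1, -3.5, 1.9, 0, 0],
  [1, -5.3, 2.9, 0, 0],
  [1, -7, 3.8, 0, 0],
  [1, -7, 3.8, 0, 0],
  [1, -7, 3.8, 0, 0],
  [1, -7, 3.8, 0, 0],
  [1, -3.5, 1.9, 0, 0],
  [1, 0, 0, 0, 0],
])

```text
t: 23.25
eef_pos: [536.0, -357.6, 115.2]
tcp_rot: [1.57, 1.071, 1.695]
ft_force: [-0.0, 0.6, -2.2]
opening: 0.169
```

Run:
```python
from h import *
c=snap('wrist','w7');s=status.state();print(s['t'],s['eef_pos'],s['ft_force'],s['opening'])
cv2.imwrite('pics/c7.png',cv2.resize(c['pixels'][40:270,180:460,::-1],None,fx=2.6,fy=2.6,interpolation=cv2.INTER_CUBIC))
```

```text
23.3 [ 535.8108535  -357.46478538  114.68475671] [ 0.25711696 -0.64529428 -2.52317048] 0.1644721928284174
```

View pics/c7.png

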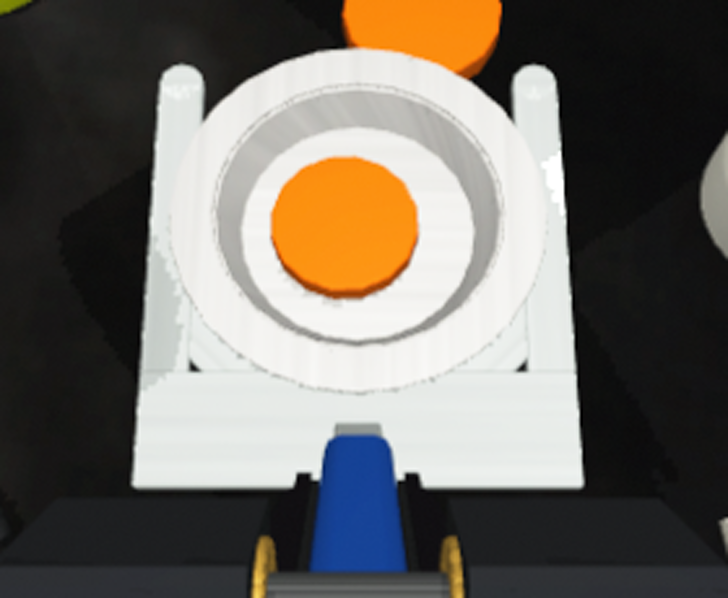

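```bash
cat > pnp.py <<'E'
from h import *
def pnp(c,X,uv):
    ok,rv,tv=cv2.solvePnP(np.array(X,float),np.array(uv,float),K(c),c['distortion'].astype(float),flags=cv2.SOLVEPNP_ITERATIVE)
    e=cv2.projectPoints(np.array(X,float),rv,tv,K(c),c['distortion'].astype(float))[0].reshape(-1,2)-uv
    Rw=c['R'].T@cv2.Rodrigues(rv)[0]; pw=c['R'].T@(tv.ravel()-c['t'])
    return Rw,pw,e
E
python3 - <<'E'
from pnp import *
c=load('w7');k=lambda u,v:(u/2.6+180-.3,v/2.6+40-.3)
X=[(48,51,16),(48,-51,16),(-76,57.5,16),(-76,-57.5,16),(-45,44.5,16),(-45,-44.5,16)]
uv=[k(182,65),k(533,65),k(133,488),k(583,488),k(190,372),k(526,372)]
Rw,pw,e=pnp(c,X,uv)
print('pos',pw,'x axis',Rw[:,0],'z',Rw[:,2]);print(e.round(1).tolist())
print(Ro.from_matrix(Rw).as_euler('ZYX',degrees=True))
s,R=tool();print('origin in tool',R.T@(pw-s['eef_pos']))
print('disc',onz(c,[k(345,222)],pw[2]+14))
E
```

```text
pos [ 523.94203176 -262.71777935   50.75838603] x axis [-0.12525914  0.99200908  0.01510433] z [ 0.00353261 -0.01477819  0.99988456]
[[0.0, -0.0], [0.1, 0.0], [0.1, 0.1], [-0.1, -0.0], [-0.1, -0.0], [0.1, -0.1]]
[ 9.71965465e+01 -8.65447521e-01  9.47368793e-02]
origin in tool [1.01909065e+02 5.30941275e+01 3.35814095e-02]
disc [[ 520.54062546 -264.12668708   64.75838603]]
```

Run:
```python
from h import *
c=load('w7');k=lambda u,v:(u/2.6+180-.3,v/2.6+40-.3)
q=onz(c,[k(357,48),k(357,392),k(168,215),k(547,215)],50.76+18);m=(q[0]+q[1])/2;print(q,m)
s,R=tool()
d=np.array([531.8,106.1,0])-m;d[2]=78-50.76;print('world d',d)
u=R.T@[0,0,1.];f=R.T@[d[0],d[1],0];print('up27',u*27,'fw',f, 'per',f/20)
```

```text
[[ 517.20051693 -210.60979095   68.76      ]
 [ 530.16347257 -313.90274323   68.76      ]
 [ 472.35673396 -270.11934861   68.76      ]
 [ 575.63738588 -257.16077717   68.76      ]] [ 523.68199475 -262.25626709   68.76      ]
world d [  8.11800525 368.35626709  27.24      ]
up27 [-2.36875974e+01  1.29575351e+01 -4.05366617e-03] fw [174.90863203 319.76636418  53.93221941] per [ 8.7454316  15.98831821  2.69661097]
```

>>> apply_moves([
  [1, -3.5, 1.9, 0, 0],
  [1, -5.3, 2.9, 0, 0],
  [1, -5.3, 2.9, 0, 0],
  [1, -5.3, 2.9, 0, 0],
  [1, -2.2, 5.7, 0.7, 0],
  [1, 2.6, 9.9, 1.5, 0],
  [1, 7.1, 13, 2.2, 0],
  [1, 9.5, 17.4, 2.9, 0],
  [1, 11.9, 21.7, 3.7, 0],
  [1, 11.9, 21.7, 3.7, 0],
])

```text
t: 24.3
eef_pos: [537.9, -256.2, 143.6]
tcp_rot: [1.572, 1.069, 1.697]
ft_force: [0.8, 0.3, -2.8]
opening: 0.168
```

>>> apply_moves([
  [1, 11.9, 21.7, 3.7, 0],
  [1, 11.9, 21.7, 3.7, 0],
  [1, 11.9, 21.7, 3.7, 0],
  [1, 11.9, 21.7, 3.7, 0],
  [1, 9.5, 17.4, 2.9, 0],
  [1, 7.1, 13, 2.2, 0],
  [1, 4.7, 8.7, 1.5, 0],
  [1, 2.4, 4.3, 0.7, 0],
  [1, 0, 0, 0, 0],
])

```text
t: 25.2
eef_pos: [541.7, -108.2, 143.7]
tcp_rot: [1.571, 1.07, 1.697]
ft_force: [-0.3, -0.5, -2.8]
opening: 0.168
```

Run:
```python
from h import *
c=snap('wrist','w8');s,R=tool();print(s['t'],s['eef_pos'],s['ft_force'],s['opening'],R.round(3).tolist())
o=s['eef_pos']+R@[101.9,53.1,0];pan=o+[-.26,.46,4];print('soles',o,'pan',pan)
d=np.array([531.8,106.1,pan[2]])-pan;print(d,R.T@d)
m=c['pixels'].astype(int);mask=((m[:,:,0]>200)&(m[:,:,1]>90)&(m[:,:,1]<170)&(m[:,:,2]<60)).astype(np.uint8)
n,l,st,ce=cv2.connectedComponentsWithStats(mask);print([(st[i,4],ce[i].round(1)) for i in range(1,n) if st[i,4]>100])
```

```text
25.25 [ 541.70696514 -108.61881447  143.64779661] [-1.19276097  0.11984994 -2.67415637] 0.16581106737976709 [[-0.06, -0.109, 0.992], [0.476, 0.87, 0.125], [-0.877, 0.48, -0.0]]
soles [529.80156771 -13.86862971  79.74252297] pan [529.54156771 -13.40862971  83.74252297]
[  2.25843229 119.50862971   0.        ] [ 56.77954145 103.7804508   17.12059563]
[(np.int32(2248), array([312. , 125.8]))]
```

>>> apply_moves([
  [1, 3.8, 6.9, 1.1, 0],
  [1, 7.1, 13, 2.1, 0],
  [1, 7.1, 13, 2.1, 0],
  [1, 7.1, 13, 2.1, 0],
  [1, 7.1, 13, 2.1, 0],
  [1, 4.7, 8.7, 1.4, 0],
])

```text
t: 25.85
eef_pos: [542.7, -28.8, 143.9]
tcp_rot: [1.572, 1.07, 1.698]
ft_force: [0.8, -0.3, -3.2]
opening: 0.169
```

>>> apply_moves([
  [1, 4.7, 8.7, 1.4, 0],
  [1, 4.7, 8.7, 1.4, 0],
  [1, 4.7, 8.7, 1.4, 0],
  [1, 3.6, 6.5, 1.1, 0],
  [1, 1.9, 3.5, 0.6, 0],
  [1, 0, 0, 0, 0],
])

```text
t: 26.45
eef_pos: [543.6, 11.3, 143.9]
tcp_rot: [1.571, 1.07, 1.697]
ft_force: [-0.5, 0.4, -2.2]
opening: 0.166
```

Run:
```python
from h import *
s,R=tool();print(s['t'],s['eef_pos'],s['ft_force'],s['opening'])
o=s['eef_pos']+R@[101.9,53.1,0];pan=o+[-.26,.46,4];d=np.array([531.8,106.1,66])-pan;print('pan',pan,d,R.T@[d[0],d[1],0],R.T@[0,0,d[2]])
```

```text
26.45 [543.57593994  11.3334337  143.93162378] [-0.53747274  0.4398399  -2.15900395] 0.16571292633800014
pan [531.351306   106.54639963  84.0415386 ] [  0.448694    -0.44639963 -18.0415386 ] [-0.23970419 -0.43767027  0.38933992] [ 1.58258604e+01 -8.66251852e+00  5.64604863e-03]
```

>>> apply_moves([
  [1, 1.8, -1, 0.3, 0],
  [1, 2.6, -1.4, 0, 0],
  [1, 3.5, -1.9, 0, 0],
  [1, 2.6, -1.4, 0, 0],
  [1, 1.8, -1, 0, 0],
  [1, 0, 0, 0, 0],
])

```text
t: 27.05
eef_pos: [543.8, 11.0, 129.5]
tcp_rot: [1.573, 1.07, 1.697]
ft_force: [-0.2, -1.0, -2.9]
opening: 0.165
```

>>> apply_moves([
  [1, 0.9, -0.5, 0, 0],
  [1, 0.9, -0.5, 0, 0],
  [1, 0.9, -0.5, 0, 0],
  [1, 0, 0, 0, 0],
])

```text
t: 27.45
eef_pos: [543.8, 11.0, 126.7]
tcp_rot: [1.572, 1.07, 1.697]
ft_force: [0.0, -0.4, -1.8]
opening: 0.17
```

>>> apply_moves([
  [1, 0.9, -0.5, 0, 0],
  [1, 0.9, -0.5, 0, 0],
  [1, 0.9, -0.5, 0, 0],
  [1, 0.9, -0.5, 0, 0],
  [1, 0, 0, 0, 0],
  [1, 0, 0, 0, 0],
])

```text
t: 28.05
eef_pos: [543.9, 10.9, 122.7]
tcp_rot: [1.572, 1.07, 1.696]
ft_force: [-0.0, 0.2, -1.3]
opening: 0.17
```

>>> apply_moves([
  [1, 0.9, -0.5, 0, 0],
  [1, 0.9, -0.5, 0, 0],
  [1, 0.9, -0.5, 0, 0],
  [1, 0, 0, 0, 0],
  [1, 0, 0, 0, 0],
])

```text
t: 28.55
eef_pos: [543.9, 10.9, 119.6]
tcp_rot: [1.572, 1.07, 1.696]
ft_force: [0.0, 0.1, -1.7]
opening: 0.165
```

>>> apply_moves([
  [1, 0, 0, 0, 0],
])

```text
t: 28.65
eef_pos: [543.9, 10.9, 119.6]
tcp_rot: [1.571, 1.07, 1.696]
ft_force: [-0.4, 0.2, -1.2]
opening: 0.166
```

>>> apply_moves([
  [1, 0, 0, 0, 0],
])

```text
t: 28.75
eef_pos: [543.9, 10.9, 119.6]
tcp_rot: [1.571, 1.07, 1.696]
ft_force: [0.7, 0.4, -1.5]
opening: 0.164
```

Run:
```python
from h import *
s,R=tool();print(s['t'],s['eef_pos'],s['ft_force'],s['moment'])
print('back/mm',R.T@[-np.cos(1.696),-np.sin(1.696),0])
a=snap('top','t9')['pixels'];
```

```text
28.75 [543.91295948  10.92718822 119.63700353] [ 0.66366002  0.43493445 -1.50408983] [-0.58513494 -0.22008418  0.01531075]
back/mm [-4.80149860e-01 -8.77186415e-01  3.25609284e-04]
```

>>> apply_moves([
  [1, -1.9, -3.5, 0, 0],
  [1, -2.9, -5.3, 0, 0],
  [1, -3.8, -7, 0, 0],
])

```text
t: 29.1
eef_pos: [546.2, -7.4, 119.6]
tcp_rot: [1.571, 1.07, 1.697]
ft_force: [0.3, -0.0, -1.5]
opening: 0.165
```

>>> apply_moves([
  [1, -3.8, -7, 0, 0],
  [1, -4.8, -8.8, 0, 0],
  [1, -4.8, -8.8, 0, 0],
  [1, -7.2, -13.2, 0, 0],
  [1, -7.2, -13.2, 0, 0],
  [1, -7.2, -13.2, 0, 0],
  [1, -7.2, -13.2, 0, 0],
  [1, -7.2, -13.2, 0, 0],
])

```text
t: 29.9
eef_pos: [559.1, -110.8, 119.4]
tcp_rot: [1.571, 1.07, 1.696]
ft_force: [-0.2, -0.2, -2.2]
opening: 0.166
```

>>> apply_moves([
  [1, -9.6, -17.5, 0, 0],
  [1, -9.6, -17.5, 0, 0],
  [1, -9.6, -17.5, 0, 0],
  [1, -7.2, -13.2, 0, 0],
  [1, -4.8, -8.8, 0, 0],
  [1, 0, 0, 0, 0],
])

```text
t: 30.5
eef_pos: [569.7, -194.8, 119.2]
tcp_rot: [1.571, 1.07, 1.695]
ft_force: [-0.1, -0.6, -1.7]
opening: 0.169
```

Run:
```python
from h import *
s,R=tool();print(s['t'],s['eef_pos'],s['ft_force'],s['opening'])
c=snap('wrist','w10');cv2.imwrite('pics/c10.png',c['pixels'][:300,:,::-1])
m=c['pixels'].astype(int);mask=((m[:,:,0]>150)&(m[:,:,1]>60)&(m[:,:,1]<170)&(m[:,:,2]<60)).astype(np.uint8)
n,l,st,ce=cv2.connectedComponentsWithStats(mask);print([(st[i,4],ce[i].round(1)) for i in range(1,n) if st[i,4]>20])
```

```text
30.5 [ 569.65745735 -194.83997619  119.18377286] [-0.08858775 -0.64694522 -1.71660737] 0.16931825902336103
[(np.int32(283), array([290.2, 176. ])), (np.int32(113), array([275.7, 229.7])), (np.int32(32), array([279.9, 255. ])), (np.int32(39), array([354.7, 257.7])), (np.int32(36), array([279.8, 294.1])), (np.int32(56), array([355.6, 295.7]))]
```

View pics/c10.png

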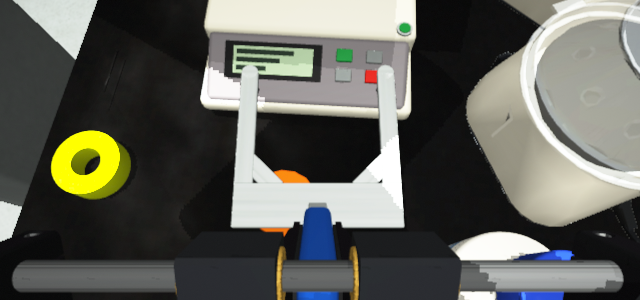

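Run:
```python
from h import *
s,R=tool();o=s['eef_pos']+R@[101.9,53.1,0];print(o)
d=np.array([530,-270,o[2]])-o;t=R.T@d;print(d,t,t/8,R.T@[0,0,-o[2]])
```

```text
[557.62091363 -99.07908157  55.3901093 ]
[ -27.62091363 -170.92091843    0.        ] [ -79.8207306  -145.75393595  -48.59337763] [ -9.97759132 -18.21924199  -6.0741722 ] [ 4.85777566e+01 -2.66132458e+01  3.03190646e-02]
```

>>> apply_moves([
  [1, -6, -11, -3.6, 0],
  [1, -12, -22, -7.3, 0],
  [1, -16, -29, -9.7, 0],
  [1, -16, -29, -9.7, 0],
  [1, -16, -29, -9.7, 0],
  [1, -10, -18, -6, 0],
  [1, -3.8, -7.7, -2.6, 0],
  [1, 8.7, -4.8, 0, 0],
  [1, 12, -6.6, 0, 0],
  [1, 12, -6.6, 0, 0],
])

```text
t: 31.55
eef_pos: [542.1, -363.1, 80.7]
tcp_rot: [1.573, 1.069, 1.699]
ft_force: [0.7, 0.2, -2.6]
opening: 0.17
```

>>> apply_moves([
  [1, 7, -3.8, 0, 0],
  [1, 4.4, -2.4, 0, 0],
  [1, 1.8, -1, 0, 0],
  [1, 0.9, -0.5, 0, 0],
  [1, 0.9, -0.5, 0, 0],
  [1, 0.5, -0.3, 0, 0],
  [1, 0, 0, 0, 0],
])

```text
t: 32.25
eef_pos: [542.0, -364.6, 64.7]
tcp_rot: [1.571, 1.07, 1.696]
ft_force: [0.5, -0.6, -2.1]
opening: 0.169
```

>>> apply_moves([
  [1, 0.9, -0.5, 0, 0],
  [1, 0, 0, 0, 0],
])

```text
t: 32.45
eef_pos: [542.1, -364.7, 63.8]
tcp_rot: [1.571, 1.07, 1.695]
ft_force: [0.7, -0.4, 1.6]
opening: 0.167
```

>>> apply_moves([
  [1, 0.7, -0.4, 0, 0],
  [1, 0, 0, 0, 0],
])

```text
t: 32.65
eef_pos: [542.1, -364.8, 63.8]
tcp_rot: [1.57, 1.07, 1.695]
ft_force: [-1.5, -0.4, 7.7]
opening: 0.167
```

>>> apply_moves([
  [0.4, 0, 0, 0, 0],
  [0.4, 0, 0, 0, 0],
  [0.4, 0, 0, 0, 0],
  [0.4, 0, 0, 0, 0],
  [0.4, 0, 0, 0, 0],
  [0.4, -10, 0, 0, 0],
  [0.4, -25, 0, 0, 0],
  [0.4, -40, 0, 0, 0],
  [0.4, -45, 0, 0, 0],
  [0.4, -30, 0, 0, 0],
])

```text
t: 33.65
eef_pos: [551.2, -437.8, 197.9]
tcp_rot: [1.568, 1.073, 1.693]
ft_force: [0.0, -0.0, -0.7]
opening: 0.602
```

Run:
```python
from h import *
from fit import W,H
s,R=tool();print(s['t'],s['eef_pos'],s['opening'],s['joints'].round(2));p=s['eef_pos']
c=snap('wrist','w11');cv2.imwrite('pics/c11.png',c['pixels'][:300,:,::-1])
P=[533.49,77.8,1.6305,128.4]
for th in(.9,.6,.3,0): print(th,W(P[:2],P[2],[H(P[3],th,210,0,8.5)]))
for w in([545,-300,330],[537,20,400]):
    w=np.array(w,float);d=R.T@(w-p);n=np.ceil(np.linalg.norm(d)/46);print(w,n,(d/n).round(1));p=w
print('world axes in tool x,y,z',R.round(3).tolist())
```

```text
33.65 [ 551.21133978 -437.79660595  197.89555157] 0.6019252030284485 [-0.86  0.8   1.11  0.27  1.65 -1.02]
0.9 [[533.22028863  82.31213162 294.78233575]]
0.6 [[535.88394935  37.75046691 250.59027214]]
0.3 [[537.64939581   8.21546154 195.17960356]]
0 [[538.35892596  -3.65461043 133.5       ]]
[ 545. -300.  330.] 5.0 [-10.1  36.8   2.2]
[537.  20. 400.] 8.0 [11.3 39.2  4. ]
world axes in tool x,y,z [[-0.058, -0.11, 0.992], [0.474, 0.872, 0.124], [-0.879, 0.478, 0.001]]
```

```bash
cat > hood.py <<'E'
from h import *
from fit import W,H
P=[533.49,77.8,1.6305,128.4]
s,R=tool();p=s['eef_pos'];x=R[:,0]
def tcp(th,f,u): return W(P[:2],P[2],[H(P[3],th,f,0,u)])[0]-11*x
def leg(w,mx=46):
    global p
    d=R.T@(w-p);n=np.ceil(np.linalg.norm(d)/mx);print(w.round(0),int(n),(d/n).round(1));p=w
E
python3 - <<'E'
from hood import *
import hood
leg(np.array([545,-300,350.]));leg(tcp(.9,330,50));leg(tcp(.9,212,45),30)
for th in np.arange(.84,-.07,-.06): leg(tcp(th,209,max(8.5+10*(th-.2)/.7,6)),60)
E
```

```text
[ 545. -300.  350.] 5 [-12.9  38.7   2.2]
[536.  35. 424.] 8 [11.6 41.1  4.1]
[532. 104. 329.] 4 [29.2  3.9  1. ]
[534.  75. 302.] 1 [  9.3 -38.8  -2. ]
[535.  64. 294.] 1 [  2.5 -13.2  -0.7]
[535.  54. 284.] 1 [  3.4 -13.   -0.7]
[536.  45. 275.] 1 [  4.2 -12.7  -0.6]
[536.  37. 264.] 1 [  5.  -12.4  -0.6]
[537.  29. 254.] 1 [  5.8 -12.1  -0.6]
[537.  22. 242.] 1 [  6.5 -11.7  -0.5]
[538.  15. 231.] 1 [  7.3 -11.3  -0.5]
[538.   9. 218.] 1 [  8.  -10.8  -0.4]
[538.   4. 206.] 1 [  8.7 -10.2  -0.4]
[538.   0. 193.] 1 [ 9.3 -9.7 -0.3]
[539.  -3. 180.] 1 [ 9.9 -9.1 -0.3]
[539.  -5. 167.] 1 [10.4 -8.4 -0.2]
[539.  -7. 154.] 1 [11.  -7.7 -0.2]
[539.  -8. 141.] 1 [11.1 -6.8 -0.1]
[539.  -8. 128.] 1 [11.1 -5.9 -0.1]
```

>>> apply_moves([
  [1, -13, 38.5, 2.2, 0],
  [1, -13, 38.5, 2.2, 0],
  [1, -13, 38.5, 2.2, 0],
  [1, -13, 38.5, 2.2, 0],
  [1, -13, 38.5, 2.2, 0],
  [1, 11.5, 41, 4, 0],
  [1, 11.5, 41, 4, 0],
  [1, 11.5, 41, 4, 0],
  [1, 11.5, 41, 4, 0],
  [1, 11.5, 41, 4, 0],
])

```text
t: 34.7
eef_pos: [538.4, -88.2, 392.6]
tcp_rot: [1.571, 1.07, 1.695]
ft_force: [0.0, 0.1, -0.0]
opening: 0.004
```

>>> apply_moves([
  [1, 11.5, 41, 4, 0],
  [1, 11.5, 41, 4, 0],
  [1, 11.5, 41, 4, 0],
  [1, 0, 0, 0, 0],
  [1, 29, 4, 1, 0],
  [1, 29, 4, 1, 0],
  [1, 29, 4, 1, 0],
  [1, 20, 3, 1, 0],
  [1, 0, 0, 0, 0],
])

```text
t: 35.6
eef_pos: [530.4, 100.2, 332.2]
tcp_rot: [1.578, 1.069, 1.703]
ft_force: [-0.1, 0.1, 0.1]
opening: 0.008
```

Run:
```python
from hood import *
print(s['t'],p,s['ft_force'],s['opening'],tcp(.9,212,45),tcp(.9,209,8.5))
leg(tcp(.9,209,20),60);leg(tcp(.84,209,14),60)
c=snap('wrist','w12')
```

```text
35.6 [530.4429691  100.16714739 332.24586295] [-0.09675474  0.06729927  0.14537632] 0.0077977445165834745 [532.28778475 104.36869876 328.68258472] [533.88251328  77.68971619 303.64384015]
[533.  87. 311.] 1 [ 12.2 -22.4   1.3]
[534.  72. 300.] 1 [  2.7 -18.3  -0.9]
```

>>> apply_moves([
  [1, 6, -11, 1, 0],
  [1, 6, -11, 0, 0],
  [1, 2, -8, 0, 0],
  [1, 2, -8, 0, 0],
])

```text
t: 36.05
eef_pos: [535.5, 73.4, 301.3]
tcp_rot: [1.572, 1.069, 1.696]
ft_force: [-1.6, 1.0, 3.3]
opening: 0.001
```

>>> apply_moves([
  [1, 2.5, -10, 0, 0],
  [1, 3, -10, -0.5, 0],
])

```text
t: 36.25
eef_pos: [536.9, 58.8, 286.8]
tcp_rot: [1.57, 1.07, 1.695]
ft_force: [0.1, -0.5, 2.9]
opening: -0.0
```

Run:
```python
from hood import *
from scipy.optimize import least_squares
print(s['t'],p,s['ft_force'],s['opening'])
for th in(.9,.84,.78,.72): print(th,tcp(th,209,8.5))
```

```text
36.25 [536.9221748   58.76425006 286.76167841] [ 0.12716247 -0.45374015  2.89679025] -0.00011249403415058181
0.9 [533.83775992  77.69268288 303.6485923 ]
0.84 [534.42919477  67.7982841  295.95342955]
0.78 [534.99203248  58.38230054 287.67774714]
0.72 [535.52424746  49.47861955 278.8513286 ]
```

>>> apply_moves([
  [1, 3.8, -12.8, -1, 0],
  [1, 4.5, -12.5, -0.6, 0],
  [1, 5.3, -12.2, -0.6, 0],
  [1, 6.2, -11.8, -0.5, 0],
  [1, 7, -11.4, -0.5, 0],
])

```text
t: 36.75
eef_pos: [538.5, 18.4, 233.3]
tcp_rot: [1.572, 1.07, 1.697]
ft_force: [0.2, 0.4, 1.9]
opening: 0.008
```

Run:
```python
from hood import *
print(s['t'],p,s['ft_force'],s['opening'])
for th in np.arange(.48,-.07,-.06): leg(tcp(th,209,8.5),60)
```

```text
36.75 [538.48110658  18.41784331 233.33516641] [0.19685151 0.35914893 1.88865468] 0.007620659710084117
[537.  20. 239.] 1 [-4.1  3.7 -1. ]
[538.  14. 228.] 1 [  6.9 -10.5  -0.4]
[538.   8. 216.] 1 [  7.5 -10.1  -0.3]
[538.   4. 205.] 1 [ 8.1 -9.6 -0.3]
[538.   0. 193.] 1 [ 8.6 -9.1 -0.2]
[539.  -3. 180.] 1 [ 9.2 -8.6 -0.2]
[539.  -5. 168.] 1 [ 9.7 -8.  -0.1]
[539.  -7. 156.] 1 [10.1 -7.4 -0.1]
[539.  -8. 143.] 1 [10.6 -6.8 -0. ]
[539.  -8. 131.] 1 [10.9 -6.1  0. ]
```

>>> apply_moves([
  [1, 7, -10.3, -0.4, 0],
  [1, 7.6, -10, -0.3, 0],
  [1, 8.2, -9.5, -0.3, 0],
  [1, 8.7, -9, -0.2, 0],
  [1, 9.2, -8.5, -0.2, 0],
  [1, 9.7, -8, -0.1, 0],
])

```text
t: 37.35
eef_pos: [540.4, -7.2, 162.7]
tcp_rot: [1.569, 1.073, 1.694]
ft_force: [-1.5, -11.3, 4.2]
opening: 0.007
```

>>> apply_moves([
  [1, 5, -3.6, 0, 0],
  [1, 3, -2, 0, 0],
  [1, 2, -1.2, 0, 0],
])

```text
t: 37.65
eef_pos: [541.0, -8.3, 151.2]
tcp_rot: [1.567, 1.073, 1.692]
ft_force: [-0.1, -12.6, 8.7]
opening: 0.008
```

>>> apply_moves([
  [1, -0.9, -3.9, 0, 0],
  [1, 1.8, -2.7, 0, 0],
  [1, 1.8, -1, 0, 0],
])

```text
t: 37.95
eef_pos: [541.0, -11.5, 147.1]
tcp_rot: [1.569, 1.068, 1.695]
ft_force: [-7.9, -4.5, 39.0]
opening: 0.001
```

>>> apply_moves([
  [1, 1.8, -1, 0, 0],
  [1, 1.8, -1, 0, 0],
])

```text
t: 38.15
eef_pos: [541.2, -11.4, 146.2]
tcp_rot: [1.564, 1.067, 1.691]
ft_force: [-16.6, -10.5, 74.2]
opening: 0.005
```

>>> apply_moves([
  [1, 1.8, -1, 0, 0],
  [1, 0, 0, 0, 0],
])

```text
t: 38.35
eef_pos: [541.2, -11.4, 146.0]
tcp_rot: [1.561, 1.066, 1.689]
ft_force: [-18.4, -9.9, 78.0]
opening: 0.004
```

>>> apply_moves([
  [1, -2.6, 1.4, 0, 0],
  [1, -3.5, 1.9, 0, 0],
  [1, -8, 0, 0, 0],
  [1, -30, 0, 0, 0],
  [1, -40, -10, 0, 0],
  [1, -40, -10, 0, 0],
  [1, -20, -10, 0, 0],
  [1, 0, 0, 0, 0],
])

```text
t: 39.15
eef_pos: [553.2, -105.8, 253.9]
tcp_rot: [1.567, 1.072, 1.69]
ft_force: [0.5, -0.7, 0.3]
opening: 0.004
```

Run:
```python
from h import *
from fit import W,H
s,R=tool();print(s['t'],s['eef_pos'],s['ft_force'])
a=snap('scene','s13')['pixels'];b=snap('top','t13')['pixels'];c=snap('wrist','w13')['pixels']
P=[533.49,77.8,1.6305,128.4]
for th in(0,.03): print(th,[proj(load(n),W(P[:2],P[2],[H(P[3],th,222,y,8.5) for y in(-35,35)])).round(1).tolist() for n in('s13','t13','w13')])
A=cv2.resize(a[90:300,210:430,::-1],(440,420),interpolation=cv2.INTER_CUBIC);B=cv2.resize(b[135:275,215:435,::-1],(352,224),interpolation=cv2.INTER_CUBIC);C=cv2.resize(c[:300,:,::-1],(352,165),interpolation=cv2.INTER_AREA)
D=np.vstack([B,C]);cv2.imwrite('pics/f13.png',np.hstack([A,np.pad(D,((0,31),(0,0),(0,0)))]))
```

```text
39.15 [ 553.15626673 -105.84182214  253.94963368] [ 0.46427153 -0.74932111  0.29661261]
0 [[[313.5, 204.6], [332.3, 190.2]], [[303.5, 192.1], [311.5, 213.4]], [[353.5, 168.3], [277.3, 163.7]]]
0.03 [[[313.5, 203.5], [332.4, 189.1]], [[303.3, 191.4], [311.3, 212.7]], [[354.3, 165.4], [276.5, 160.7]]]
```

Run:
```python
from h import *
from fit import W,H
c=load('w13');m=c['pixels'].astype(int)
print([(v,m[v,300:330].mean(0).round().astype(int).tolist()) for v in range(120,190,3)])
P=[533.49,77.8,1.6305,128.4]
for th in(0,.03): print(th,proj(c,W(P[:2],P[2],[H(P[3],th,*q) for q in((197,0,37),(197,0,8.5),(222,0,8.5),(222,0,-.5),(197,0,-78))]+[(-140,0,26)])).round(1).tolist())
# handler: blue in scene, compare predicted
s=load('s13');b=s['pixels'].astype(int);mk=((b[:,:,2]>90)&(b[:,:,0]<60)&(b[:,:,1]<110)).astype(np.uint8)
n,l,st,ce=cv2.connectedComponentsWithStats(mk);print([(st[i].tolist(),ce[i].round()) for i in range(1,n) if st[i,4]>15 and 200<ce[i][0]<450])
print(proj(s,W((530,-270),1.696,[(-120,0,106),(-84,0,40),(48,51,16),(48,-51,16)])).round())
s0=load('scene0')['pixels'].astype(int);d=np.abs(s0-b).sum(2)>60
for k,X in dict(bottle=(701,-218,100),tape=(361,-141,15),jar=(486,279,40)).items():
    u,v=proj(s,[X])[0].astype(int);print(k,u,v,d[v-14:v+15,u-12:u+13].mean())
```

```text
[(120, [249, 249, 242]), (123, [249, 249, 243]), (126, [247, 246, 239]), (129, [246, 245, 237]), (132, [230, 229, 214]), (135, [195, 192, 171]), (138, [158, 155, 137]), (141, [154, 152, 133]), (144, [136, 133, 118]), (147, [139, 133, 134]), (150, [170, 164, 165]), (153, [189, 184, 184]), (156, [199, 193, 193]), (159, [215, 210, 211]), (162, [222, 218, 218]), (165, [226, 222, 222]), (168, [220, 214, 214]), (171, [117, 112, 113]), (174, [154, 151, 133]), (177, [227, 225, 202]), (180, [208, 205, 182]), (183, [95, 91, 89]), (186, [120, 116, 116]), (189, [103, 99, 100])]
0 [[317.0, 126.8], [317.1, 140.9], [315.3, 166.0], [315.4, 169.4], [317.2, 171.9], [313.4, 234.5]]
0.03 [[317.1, 122.2], [317.1, 137.9], [315.3, 163.0], [315.4, 166.8], [317.1, 172.1], [313.4, 234.5]]
[([246, 120, 12, 14, 75], array([252., 127.])), ([239, 168, 14, 14, 146], array([245., 174.])), ([395, 261, 20, 19, 131], array([404., 270.]))]
[[249. 121.]
 [259. 140.]
 [299. 159.]
 [275. 178.]]
bottle 237 185 0.29517241379310344
tape 343 158 0.29517241379310344
jar 403 276 0.0
```

Run:
```python
from h import *
for n in('scene0','s13'):
    b=cv2.cvtColor(load(n)['pixels'],cv2.COLOR_RGB2HSV)
    for k,(lo,hi,box) in dict(cap=((105,150,40),(130,255,255),(225,160,270,190)),tape=((25,150,40),(40,255,255),(325,145,365,175))).items():
        x0,y0,x1,y1=box;m=cv2.inRange(b[y0:y1,x0:x1],lo,hi);v,u=np.nonzero(m);print(n,k,len(u),u.min()+x0,u.max()+x0,v.min()+y0,v.max()+y0)
```

```text
scene0 cap 165 238 252 169 182
scene0 tape 282 335 354 153 171
s13 cap 163 238 252 167 181
s13 tape 288 335 354 153 171
```

Run:
```python
from h import *
for a,b,box in(('scene0','s13',(236,168,264,210)),('top0','t13',(340,138,368,174)),('scene0','s13',(395,260,415,288)),('scene0','s13',(325,380,400,399)),('scene0','s13',(395,285,425,320))):
    x0,y0,x1,y1=box;A=cv2.cvtColor(load(a)['pixels'],cv2.COLOR_RGB2GRAY);B=cv2.cvtColor(load(b)['pixels'],cv2.COLOR_RGB2GRAY)
    r=cv2.matchTemplate(B[y0-6:y1+6 if y1+6<400 else 400,x0-6:x1+6],A[y0:y1,x0:x1],cv2.TM_CCOEFF_NORMED);_,m,_,l=cv2.minMaxLoc(r);print(a,box,round(m,3),l[0]-6,l[1]-6)
u=load('s13');print([ (v,load('scene0')['pixels'][v,245].tolist(),u['pixels'][v,245].tolist()) for v in range(165,186,2)])
```

```text
scene0 (236, 168, 264, 210) 0.881 0 -1
top0 (340, 138, 368, 174) -0.03 6 6
scene0 (395, 260, 415, 288) 1.0 0 0
scene0 (325, 380, 400, 399) 1.0 0 0
scene0 (395, 285, 425, 320) 1.0 0 0
[(165, [15, 17, 15], [15, 16, 16]), (167, [12, 12, 12], [15, 22, 53]), (169, [50, 102, 250], [29, 56, 172]), (171, [50, 104, 251], [30, 58, 174]), (173, [54, 106, 251], [29, 56, 174]), (175, [51, 106, 251], [29, 57, 177]), (177, [52, 104, 251], [30, 58, 178]), (179, [55, 112, 252], [16, 31, 102]), (181, [18, 31, 95], [17, 31, 92]), (183, [60, 66, 94], [191, 188, 179]), (185, [188, 185, 176], [193, 189, 180])]
```

Run:
```python
from h import *
s=load('scene0')
print(proj(s,[[701,-218,156],[706,-218,156],[701,-223,156],[701,-218,0],[706,-218,0]]).round(1))
I={n:load(n)['pixels'].astype(int) for n in('scene0','s2','s13')}
for n,i in I.items():
    g=i.sum(2)
    print(n,'row190',np.nonzero(g[190,225:275]>250)[0][[0,-1]]+225,'row200',np.nonzero(g[200,225:275]>250)[0][[0,-1]]+225,'col250 bottom',[ (v,g[v,250]) for v in range(200,215,2)],'cap',[(v,i[v,245,2]) for v in range(166,172)])
T=load('top0');print(proj(T,[[701,-218,0],[701,-218,156]]))
```

```text
[[234.  174.9]
 [232.5 175.8]
 [233.1 173.7]
 [242.1 201.5]
 [240.7 202.4]]
scene0 row190 [238 257] row200 [240 260] col250 bottom [(200, np.int64(339)), (202, np.int64(331)), (204, np.int64(330)), (206, np.int64(326)), (208, np.int64(318)), (210, np.int64(87)), (212, np.int64(25)), (214, np.int64(13))] cap [(166, np.int64(14)), (167, np.int64(12)), (168, np.int64(14)), (169, np.int64(250)), (170, np.int64(250)), (171, np.int64(251))]
s2 row190 [238 256] row200 [240 260] col250 bottom [(200, np.int64(347)), (202, np.int64(339)), (204, np.int64(336)), (206, np.int64(328)), (208, np.int64(327)), (210, np.int64(55)), (212, np.int64(20)), (214, np.int64(23))] cap [(166, np.int64(8)), (167, np.int64(77)), (168, np.int64(248)), (169, np.int64(250)), (170, np.int64(250)), (171, np.int64(251))]
s13 row190 [238 256] row200 [240 259] col250 bottom [(200, np.int64(343)), (202, np.int64(339)), (204, np.int64(331)), (206, np.int64(330)), (208, np.int64(327)), (210, np.int64(57)), (212, np.int64(25)), (214, np.int64(14))] cap [(166, np.int64(11)), (167, np.int64(53)), (168, np.int64(165)), (169, np.int64(172)), (170, np.int64(172)), (171, np.int64(174))]
[[353.14577647 155.0059644 ]
 [356.51037078 133.85521281]]
```

```bash
python3 -c "
from h import *
print(env.job_done(),status.state()['t'])"
```

```text
the job is handed in; nothing more can be done
the job is handed in; nothing more can be done
```

The job is handed in at about 39 s on the robot clock. The pan with the orange specimen was set on the pan support, the handler is back on its feet on the bench, and the hood is closed.

**What I did**
- **Restaging:** I lifted the handler with the hand upright and set it down again, turned toward the analyser.
- **Opening the hood further:** I pushed the hood from about 0.80 rad to its stop for clearance, which you did not ask for.
- **Leaning the hand:** the moves cannot tilt the hand directly. I leaned it about 29° by driving the arm past its reach limit, then regripped along the handle.
- **Loading:** I carried the pan in with the fork level to about 1°, lowered it and drew the fork out.
- **Finishing:** I stood the handler near where I had restaged it, then pressed the tab down to close the hood.

**Last checks**
- **Pan:** the fork came out empty and the wrist force dropped by roughly the pan's weight. My estimate put the pan within about 1 mm of the support centre. I could not see it seated, because the hood hides it.
- **Hood:** the tab met a firm stop, and its edge in the wrist picture is about 3 px from the closed prediction, on the side away from open.
- **Handler:** its blue handle is where it should be in the scene picture.
- **Bottle, jar and tape:** the jar and tape are unchanged. The bottle's cap reads 1–2 px different from the very first picture, but its base is the same. The cap also matches a picture taken at 4 s, before I worked near it.

**What went less well**
- **Force on the tab:** I over-pressed at the end. The wrist force reached about 78–81 N, through the fingertips, under the 120 N limit but far more than the 2–6 N needed.
- **Force opening the hood:** opening it to its stop took up to about 36 N at the wrist, again through the fingertips.
- **Final view:** the last combined picture was refused by the viewing limit, so the final checks are numeric only.

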